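# Lay the rocking half-round mirror block flat on the ray table

### The job

The half-round metal mirror block stands on its curved side on the bench and rocks at a touch. Steady it in the gripper, lift it over to the round white ray table, lower it until it touches the table before you let go, and leave it lying there with its plain flat side down and its knob on top, the long straight face along the black line and the middle of that face at the middle of the table. Do not let it topple over onto the bench, and leave the tape roll, the amber bottle and the sample pot where they are.

Things in the scene. Friction and masses are not known exactly. Their poses are not given: they have to be found in the camera images.
- half_round: Bare aluminium half-round block: half a disc of radius 60 mm, 32 mm thick, 0.35 kg. Origin: middle of its straight face (120 x 32), on the half circle's centre line. x = through the thickness, towards the broad side with the knob; the other broad side, x = -16, is plain and flat. y = along the straight face. z = out of that face. Lying flat its origin is 16 above the support.
- curve_middle (a point): Middle of the block's curved face, 60 mm from the origin along -z. At the start the block stands on that face, straight face up (origin 60 above the bench), knob away from the robot (x within 0.45 rad of world x). Nothing holds it: touched, it rolls and rocks about x to and fro, period about 0.6 s, dying away in seconds. Leaned over 30 degrees to its plain side it falls onto that.
- knob_end (a point): Middle of the outer end of the block's black knob: a round head of 18 mm diameter, 10 deep, on a 13 mm neck, 16 out of the broad side in all, its axis along x, 42 from the straight face (block frame [32, 0, -42] mm). Above it the block can be gripped across its 32 mm thickness, from above, at the middle of the straight face, up to 30 deep.
- ray_table: Fixed white round platform on the bench, 190 mm in diameter, 14 high. Origin: middle of its underside; z up. The one long black line across its top runs through the middle along its y axis (the short ticks round the rim play no part); y lies within 0.4 rad of world y. Block and table start left and right of the robot's middle, either way round.
- table_middle (a point): Middle of the ray table's top face, 14 mm above the bench, on the black line.
- tape: Bystander: roll of tape lying flat, 68 mm in diameter, 19 mm high. Origin: middle of its underside.
- amber_bottle: Bystander: amber glass bottle with screw cap, 58 mm in diameter, 118 mm high. Origin: middle of its underside.
- sample_pot: Bystander: white pot with screw lid, 54 mm in diameter, 68 mm high. Origin: middle of its underside.
Not all that is in view belongs to the job. What is shaped like the half_round but blue or yellow is not meant.

How it is judged:
By the outcome, as a careful person would: the job done as asked, in the order asked, and still so for the second after the job is handed in, with the robot touching nothing.
It also fails if it takes over 48 s, if anything falls off the work surface, if the arm or the gripper's body presses on something with over 40 N, if the wrist force passes 120 N, or if a joint passes its speed limit or range.

### The arm

A 6-joint arm with a two-finger parallel gripper is mounted at the origin on a cart in front of the work surface, level with it; the furniture and walls round the work are solid. World frame = base frame: x ahead of the robot, y to its left, z up, the work surface at z = 0. Lengths are in m, angles in rad, forces in N, time in s.
With the tool pointing down it reaches from about 0.425 to 0.95 m from the base axis. Payload 3.5 kg.
Tool frame: the origin (TCP) lies midway between the tips of the shut fingers; the grasp point (between the pads) lies 19 mm behind it; z points along the fingers, y is the line along which they close (so a half turn about z gives the same grasp; the last joint's range is limited). The gripper opens to 85 mm and grips with 20 to 120 N. Pads are 22 mm wide; open, the fingers measure 114 mm over their backs; the gripper's body (76 mm by 85 mm) begins 54 mm behind the grasp point. The pads swing forward as they close: fully open they stand 13 mm farther back than shut.
Start: joints at [-1.255, 0.286, 1.577, -0, 1.279, -0.15], TCP at [0.303, -0.603, 0.231] pointing down, gripper open.
Joint ranges: [-2.77, 2.77], [-0.9, 2.22], [0.21, 2.48], [-1.53, 4.67], [0.24, 2.81], [-2.84, 2.84]. Speed limits (rad/s): [2.79, 2.79, 3.14, 3.14, 3.14, 3.14].

### API

Orientations are given as a unit quaternion [x, y, z, w].
In Python, from plant import * gives the robot as it stands.
- The arm moves only by the tool move_arm, never from a script. Its argument "moves" is a list of rows, each a list of 3 entries, a list of its own where there are three numbers: the opening, from 0 (shut) to 1 (fully open), then the shift along the tool's x, y, z in m, then the turn, a rotation vector about the tool's x, y, z in rad. A call has exactly 10 rows; each row shifts and turns the commanded pose from where the row before left it, along the tool's axes as they then stand; what a row does not reach is not made up. A row lasts 1/12 s, in which the tool goes at most 41.7 mm and 7.16 degrees, less where a joint would pass 70% of its speed; a pose out of reach is approached as far as the arm can. A call is refused whole if a number of a shift passes 0.0417 or a number of a turn 0.125, either way. A call with a gripper value outside its range is refused whole. The fingers move at their own pace and stop on an object; "grip_force" is the grip in N (left out, the last holds). Time passes only in rows, so rows that do not move let the fingers close, or fill a call up. It gives the time, the measured TCP pose, the force, the opening and the grip force at its end, in the units of the state.
- get_state(): the state, without advancing time (a new reading comes with each control period).
- read_camera(name): name is "scene" or "side" or "wrist"; returns the picture (400x640x3 uint8, red, green, blue); there is no depth.
- camera_params(name): a dict with "fx", "fy", "cx", "cy" (pixels), "rvec" (rotation vector, rad) and "tvec" (3), from world to camera coordinates, as OpenCV has them; the wrist camera has in their place "tool_from_camera" (4x4, takes a point from camera to tool coordinates, whose origin is the TCP and whose axes are the flange's). Camera axes: x right, y down, z forward; pixel columns grow to the right and rows downward; lengths in m; the calibration is good to about 2 mm. A picture is of the moment at which its call begins: read the wrist's pose just before it. camera_params takes no time and is no camera call.
- sign_off(): hands the job in; it is judged then, once.
The state is a dict: "time": time; "qpos": joint angles; "dq": joint speeds; "joint_efforts": joint torques, N m; "eef_pos": TCP position; "tcp_rot": TCP orientation; "contact_force": force on the tool from outside, world axes, zero at the start; "wrist_torque": the same for the moment, N m; "opening": opening from 0.0 (shut) to 1.0 (fully open); "finger_force": force on a finger pad.
Only numpy, scipy, OpenCV 4.12 (cv2) and the standard library are available. Lean on these libraries where they do the work, as an engineer would, in place of code of your own. Each camera call takes 0.05 s, during which the arm holds its last target. There are 200 camera calls.

## Working session

There is one attempt and no reset: what is moved stays moved. The work goes in short steps, Python scripts to look and compute and a tool call to move; the robot and the scene stay as the last step left them, time stands still between calls to the robot, and variables do not carry over. Pictures are saved under pics/ and viewed, at most 10 in all, crops included, and the job is handed in when it is done.

Besides the shell and the picture viewer there is one more tool, called as a command line: name --argument value ..., lists and objects as JSON in quotes. move_arm: Moves the arm, as the interface text tells. Its arguments: {"type":"object","properties":{"moves":{"type":"array"},"grip_force":{"type":"number"}},"required":["moves"]}

```bash
mkdir -p pics; ls; cat > h.py <<'E'
from plant import *
import numpy as np, cv2
from scipy.spatial.transform import Rotation as R
def cam(name, st=None):
    p=camera_params(name)
    K=np.array([[p['fx'],0,p['cx']],[0,p['fy'],p['cy']],[0,0,1.]])
    if name=='wrist':
        st=st or get_state()
        T=np.eye(4);T[:3,:3]=R.from_quat(st['tcp_rot']).as_matrix();T[:3,3]=st['eef_pos']
        T=T@np.array(p['tool_from_camera']); return K,T[:3,:3],T[:3,3]
    Rm=cv2.Rodrigues(np.array(p['rvec'],float))[0]
    return K,Rm.T,-Rm.T@np.array(p['tvec'],float)
def ray(c,uv):
    K,Rw,o=c; d=Rw@np.linalg.solve(K,[uv[0],uv[1],1.]); return o,d/np.linalg.norm(d)
def plane(c,uv,z):
    o,d=ray(c,uv); return o+d*(z-o[2])/d[2]
def proj(c,P):
    K,Rw,o=c; q=K@(Rw.T@(np.array(P)-o)); return q[:2]/q[2]
def tri(l):
    A=np.zeros((3,3));b=np.zeros(3)
    for c,uv in l:
        o,d=ray(c,uv);M=np.eye(3)-np.outer(d,d);A+=M;b+=M@o
    X=np.linalg.solve(A,b); return X,[np.linalg.norm(proj(c,X)-uv) for c,uv in l]
def save(n,im): cv2.imwrite('pics/'+n+'.png',im[:,:,::-1])
E
python3 - <<'E'
from h import *
for n in('scene','side','wrist'):
    im=read_camera(n); save(n+'0',im); np.save(n+'0.npy',im); c=cam(n); print(n,c[2].round(3),c[1][:,2].round(2),c[0][0,0])
s=get_state();print(s['time'],s['eef_pos'],s['tcp_rot'])
a=[cv2.imread(f'pics/{n}0.png') for n in('scene','side')]
E
```

```text
pics
scene [-0.547  1.142  0.695] [ 0.7  -0.61 -0.37] 380.3393731819123
side [ 0.458 -1.239  0.987] [ 0.07  0.83 -0.55] 472.7523134555671
wrist [ 0.362 -0.573  0.372] [-0.24 -0.12 -0.96] 277.7650733891644
0.15 [ 0.30303967 -0.60257629  0.23020592] [ 9.73000831e-01  2.30799643e-01 -7.06867262e-05 -9.50197519e-04]
```

View pics/scene0.png

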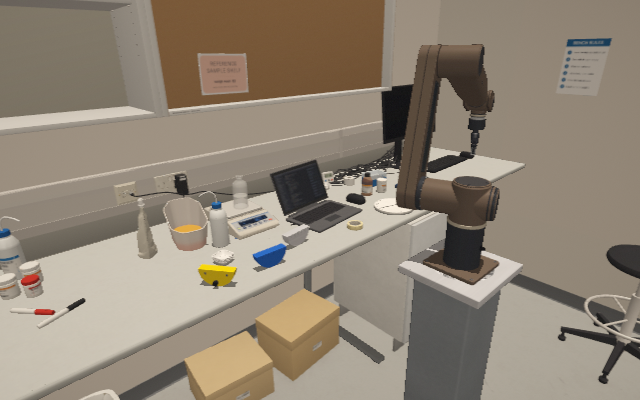

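View pics/side0.png

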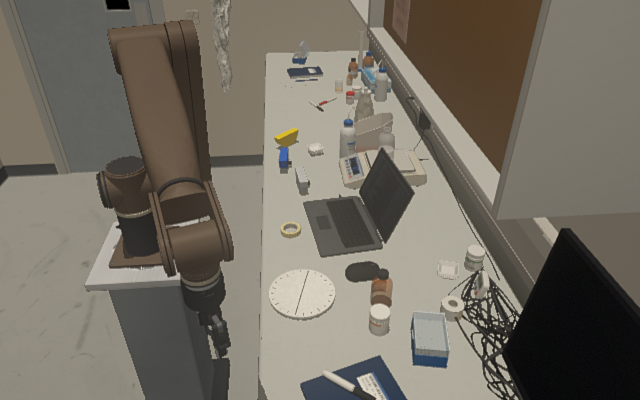

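Scene view: the bare-metal block is at about (296,236), with side view (302,178). The blue block is at (270,257) / (284,157) and the yellow one at (217,275) / (287,137). Other pale things are the white lump at (222,257) and the pots. I choose the grey block. The ray table is at (392,206) / (302,293) and the tape at (355,225) / (290,229). I'll check the choice in a crop and measure.

```bash
python3 - <<'E'
from h import *
sc,sd=cam('scene'),cam('side')
a=np.load('scene0.npy')[215:260,260:325];b=np.load('side0.npy')[150:205,270:335]
b2=np.load('side0.npy')[260:325,260:345]
f=lambda x:cv2.resize(x,(390,int(x.shape[0]*390/x.shape[1])),interpolation=cv2.INTER_CUBIC)
A,B=f(a),f(b);h=max(len(A),len(B));o=np.zeros((h,790,3),np.uint8);o[:len(A),:390]=A;o[:len(B),400:]=B;save('crop',o)
print(tri([(sc,(296,236)),(sd,(302,178))]))
for n,u,v in(('table',(392,206),(302,293)),('tape',(355,225),(290,229)),('blue',(270,257),(284,157)),('bottle',(367,186),(381,288)),('pot',(382,186),(379,318))): print(n,tri([(sc,u),(sd,v)]))
# table ellipse in side
im=np.load('side0.npy');hsv=cv2.cvtColor(im,cv2.COLOR_RGB2HSV)
for t in (200,215,225):
    m=((im.min(2)>t)).astype(np.uint8);m[:255]=0;m[330:]=0;m[:,:260]=0;m[:,345:]=0
    c=max(cv2.findContours(m,0,1)[0],key=cv2.contourArea)
    P=np.array([plane(sd,p[0],.014)[:2] for p in cv2.convexHull(c)]);print(t,cv2.contourArea(c),cv2.minEnclosingCircle((P*1000).astype(np.float32)))
E
```

```text
(array([0.52604231, 0.32098411, 0.03456266]), [np.float64(1.0402084177585718), np.float64(1.0596659787971459)])
table (array([ 0.49687753, -0.2558621 ,  0.00418436]), [np.float64(0.5922621333147666), np.float64(0.9937317104627365)])
tape (array([0.47001065, 0.03926336, 0.00862406]), [np.float64(0.3413596544023253), np.float64(0.4334968236376976)])
blue (array([0.46029348, 0.49240515, 0.03509859]), [np.float64(1.5203830897422994), np.float64(1.2950703352695012)])
bottle (array([ 0.70950191, -0.3048608 ,  0.04735408]), [np.float64(0.745517088771621), np.float64(1.4143943188464454)])
pot (array([ 0.68574132, -0.39814478,  0.03130316]), [np.float64(0.9627927456406044), np.float64(1.973477545570657)])Traceback (most recent call last):
  File "<stdin>", line 13, in <module>
ValueError: max() iterable argument is empty
```

View pics/crop.png

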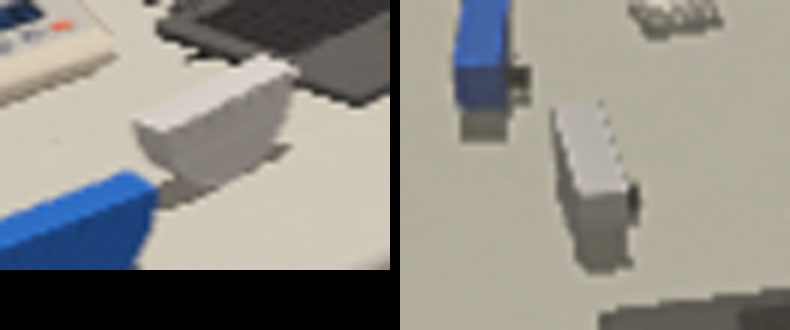

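The crop confirms the choice: bare grey block, straight face up, with the dark knob on the far side from the robot (side crop (635,200)). The laptop edge is close to its -y end. Next: block yaw, and the table centre and line.

```bash
python3 - <<'E'
from h import *
sc,sd=cam('scene'),cam('side')
for n,u in(('a',(295.8,167.2)),('b',(303.7,167.2)),('c',(300.3,182.3)),('d',(308,181.2))): print(n,plane(sd,u,.06).round(3))
for n,u in(('e',(282.7,235.8)),('f',(287.5,236.9)),('g',(309.5,226.5)),('h',(305,225))): print(n,plane(sc,u,.06).round(3))
im=np.load('side0.npy');print(im[290,[250,262,268,275,285,305,330,336,345]].tolist())
m=(im[:,:,2].astype(int)>im[:,:,0].astype(int)-12)&(im.min(2)>150);m=m.astype(np.uint8);m[:255]=0;m[330:]=0;m[:,:260]=0;m[:,345:]=0
m=cv2.morphologyEx(m,cv2.MORPH_CLOSE,np.ones((5,5)))
c=max(cv2.findContours(m,0,1)[0],key=cv2.contourArea);print(cv2.contourArea(c),cv2.boundingRect(c))
P=np.array([plane(sd,p[0],.014)[:2] for p in cv2.convexHull(c)]);print(cv2.minEnclosingCircle((P*1000).astype(np.float32)))
e=cv2.fitEllipse(c);print(e, plane(sd,e[0],.014))
g=im.min(2).astype(int)
el=np.zeros(m.shape,np.uint8);cv2.ellipse(el,(e[0],(e[1][0]*.6,e[1][1]*.6),e[2]),1,-1)
ys,xs=np.where((el>0)&(g<130)); Q=np.array([plane(sd,(x,y),.014)[:2] for x,y in zip(xs,ys)],np.float32);print(len(Q),cv2.fitLine(Q,cv2.DIST_HUBER,0,.01,.01).ravel())
E
```

```text
a [0.508 0.368 0.06 ]
b [0.538 0.366 0.06 ]
c [0.519 0.255 0.06 ]
d [0.548 0.26  0.06 ]
e [0.514 0.39  0.06 ]
f [0.494 0.382 0.06 ]
g [0.507 0.262 0.06 ]
h [0.531 0.266 0.06 ]
[[149, 145, 132], [173, 167, 154], [181, 177, 162], [211, 203, 188], [211, 204, 188], [219, 211, 195], [211, 203, 187], [177, 172, 157], [178, 173, 158]]Traceback (most recent call last):
  File "<stdin>", line 8, in <module>
ValueError: max() iterable argument is empty
```

```bash
cat >> h.py <<'E'
def plan(p1,R1,N,p0=None,R0=None):
    st=get_state(); p0=np.array(st['eef_pos']) if p0 is None else np.array(p0); R0=R0 or R.from_quat(st['tcp_rot'])
    w=(R0.inv()*R1).as_rotvec()/N; Rc=R0; d=(np.array(p1)-p0)/N
    for i in range(N):
        print([float(v) for v in Rc.inv().apply(d).round(4)]); Rc=Rc*R.from_rotvec(w)
    print('turn',w.round(4).tolist())
def down(phi,pitch=0): # tool x yaw phi; pitch tilts tool about tool x (pos: towards outward)
    x=np.array([np.cos(phi),np.sin(phi),0]);z=np.array([0,0,-1.]);y=np.cross(z,x)
    return R.from_matrix(np.c_[x,y,z])*R.from_rotvec([pitch,0,0])
E
python3 - <<'E'
from h import *
sd=cam('side')
plan([.528,.312,.18],down(1.67),30)
im=np.load('side0.npy')
m=(im[:,:,0]>195).astype(np.uint8);m[:255]=0;m[330:]=0;m[:,:260]=0;m[:,345:]=0
m=cv2.morphologyEx(m,cv2.MORPH_CLOSE,np.ones((5,5)))
c=cv2.convexHull(max(cv2.findContours(m,0,1)[0],key=cv2.contourArea));print(cv2.contourArea(c),cv2.boundingRect(c))
P=np.array([plane(sd,p[0],.014)[:2] for p in c]);print(cv2.minEnclosingCircle((P*1000).astype(np.float32)))
e=cv2.fitEllipse(c);print(e, plane(sd,e[0],.014))
g=im.min(2).astype(int)
el=np.zeros(m.shape,np.uint8);cv2.ellipse(el,(e[0],(e[1][0]*.6,e[1][1]*.6),e[2]),1,-1)
ys,xs=np.where((el>0)&(g<150)); Q=np.array([plane(sd,(x,y),.014)[:2] for x,y in zip(xs,ys)],np.float32);print(len(Q),cv2.fitLine(Q,cv2.DIST_HUBER,0,.01,.01).ravel())
E
```

```text
[0.0204, -0.0239, 0.0017]
[0.0213, -0.023, 0.0017]
[0.0222, -0.0222, 0.0017]
[0.0231, -0.0212, 0.0017]
[0.0239, -0.0203, 0.0017]
[0.0247, -0.0193, 0.0017]
[0.0255, -0.0183, 0.0017]
[0.0262, -0.0173, 0.0017]
[0.0269, -0.0162, 0.0017]
[0.0275, -0.0151, 0.0017]
[0.0281, -0.014, 0.0017]
[0.0286, -0.0129, 0.0017]
[0.0291, -0.0117, 0.0017]
[0.0296, -0.0105, 0.0017]
[0.03, -0.0093, 0.0017]
[0.0303, -0.0081, 0.0017]
[0.0306, -0.0069, 0.0017]
[0.0309, -0.0057, 0.0017]
[0.0311, -0.0044, 0.0017]
[0.0312, -0.0032, 0.0017]
[0.0313, -0.0019, 0.0017]
[0.0314, -0.0007, 0.0017]
[0.0314, 0.0006, 0.0017]
[0.0313, 0.0019, 0.0017]
[0.0312, 0.0031, 0.0017]
[0.0311, 0.0044, 0.0017]
[0.0309, 0.0056, 0.0017]
[0.0306, 0.0069, 0.0017]
[0.0303, 0.0081, 0.0017]
[0.03, 0.0093, 0.0017]
turn [-0.0, -0.0, -0.0401]
2448.5 (269, 269, 66, 48)
((493.254638671875, -260.9588317871094), 94.82225036621094)
((301.5503845214844, 292.60394287109375), (47.648590087890625, 65.99835205078125), 87.49068450927734) [ 0.49298615 -0.26630666  0.014     ]
27 [ 0.26312542  0.9647616   0.4954012  -0.2536117 ]
```

move_arm --moves '[[1, [0.0204, -0.0239, 0.001], [0, 0, -0.04]], [1, [0.0213, -0.023, 0.001], [0, 0, -0.04]], [1, [0.0222, -0.0222, 0.001], [0, 0, -0.04]], [1, [0.0231, -0.0212, 0.001], [0, 0, -0.04]], [1, [0.0239, -0.0203, 0.001], [0, 0, -0.04]], [1, [0.0247, -0.0193, 0.001], [0, 0, -0.04]], [1, [0.0255, -0.0183, 0.001], [0, 0, -0.04]], [1, [0.0262, -0.0173, 0.001], [0, 0, -0.04]], [1, [0.0269, -0.0162, 0.001], [0, 0, -0.04]], [1, [0.0275, -0.0151, 0.001], [0, 0, -0.04]]]'

```text
time: 0.98
eef_pos: [0.3782, -0.2967, 0.2209]
tcp_rot: [0.907, 0.42, -0.0, -0.0]
contact_force: [0.2, -0.1, -0.4]
opening: 0.997
finger_force: 0.0
```

```bash
python3 - <<'E'
from h import *
im=read_camera('wrist'); s=get_state(); save('wtab',im);np.save('wtab.npy',im)
c=cam('wrist',s);print(s['time'],s['eef_pos'].round(4),s['qpos'].round(3),R.from_quat(s['tcp_rot']).as_matrix()[:2,0].round(3));print(proj(c,[.493,-.261,.014]))
E
```

```text
1.0333 [ 0.3789 -0.292   0.2203] [-0.871 -0.147  2.055  0.003  1.238 -0.173] [0.643 0.765]
[382.21904801  98.98870703]
```

move_arm --moves '[[1, [0.0281, -0.014, 0.001], [0, 0, -0.04]], [1, [0.0286, -0.0129, 0.001], [0, 0, -0.04]], [1, [0.0291, -0.0117, 0.001], [0, 0, -0.04]], [1, [0.0296, -0.0105, 0.001], [0, 0, -0.04]], [1, [0.03, -0.0093, 0.001], [0, 0, -0.04]], [1, [0.0303, -0.0081, 0.001], [0, 0, -0.04]], [1, [0.0306, -0.0069, 0.001], [0, 0, -0.04]], [1, [0.0309, -0.0057, 0.001], [0, 0, -0.04]], [1, [0.0311, -0.0044, 0.001], [0, 0, -0.04]], [1, [0.0312, -0.0032, 0.001], [0, 0, -0.04]]]'

```text
time: 1.87
eef_pos: [0.4539, 0.0077, 0.2112]
tcp_rot: [0.806, 0.592, 0.0, 0.0]
contact_force: [-0.1, -0.9, -0.2]
opening: 0.998
finger_force: 0.0
```

move_arm --moves '[[1, [0.0313, -0.0019, 0.001], [0, 0, -0.04]], [1, [0.0314, -0.0007, 0.001], [0, 0, -0.04]], [1, [0.0314, 0.0006, 0.001], [0, 0, -0.04]], [1, [0.0313, 0.0019, 0.001], [0, 0, -0.04]], [1, [0.0312, 0.0031, 0.001], [0, 0, -0.04]], [1, [0.0311, 0.0044, 0.001], [0, 0, -0.04]], [1, [0.0309, 0.0056, 0.001], [0, 0, -0.04]], [1, [0.0306, 0.0069, 0.001], [0, 0, -0.04]], [1, [0.0303, 0.0081, 0.001], [0, 0, -0.04]], [1, [0.03, 0.0093, 0.001], [0, 0, -0.04]]]'

```text
time: 2.7
eef_pos: [0.53, 0.3122, 0.2008]
tcp_rot: [0.672, 0.741, -0.0, -0.0]
contact_force: [0.0, -0.9, -0.1]
opening: 1.002
finger_force: 0.0
```

```bash
python3 - <<'E'
from h import *
im=read_camera('wrist'); s=get_state(); np.save('wblk.npy',im); np.save('wblk_s.npy',s,allow_pickle=True)
c=cam('wrist',s);print(s['time'],s['eef_pos'].round(4),s['qpos'].round(3),s['dq'].round(2),R.from_quat(s['tcp_rot']).as_matrix()[:,0].round(3));print(proj(c,[.528,.312,.06]))
o=np.hstack([np.load('wtab.npy'),im]);o=cv2.resize(o,(800,250),interpolation=cv2.INTER_AREA)
u=proj(c,[.528,.312,.06]).astype(int)
y0=max(0,min(u[1]-100,200));x0=max(0,min(u[0]-160,320));print(x0,y0)
o=np.vstack([o,cv2.resize(im[y0:y0+140,x0:x0+320],(800,350))]);save('wv',o)
E
```

```text
2.75 [0.5307 0.3165 0.2006] [0.372 0.187 1.753 0.004 1.2   0.271] [-0.05 -0.06  0.08 -0.04  0.04 -0.01] [-0.1    0.995  0.004]
[321.62352012 196.21391557]
161 96
```

View pics/wv.png

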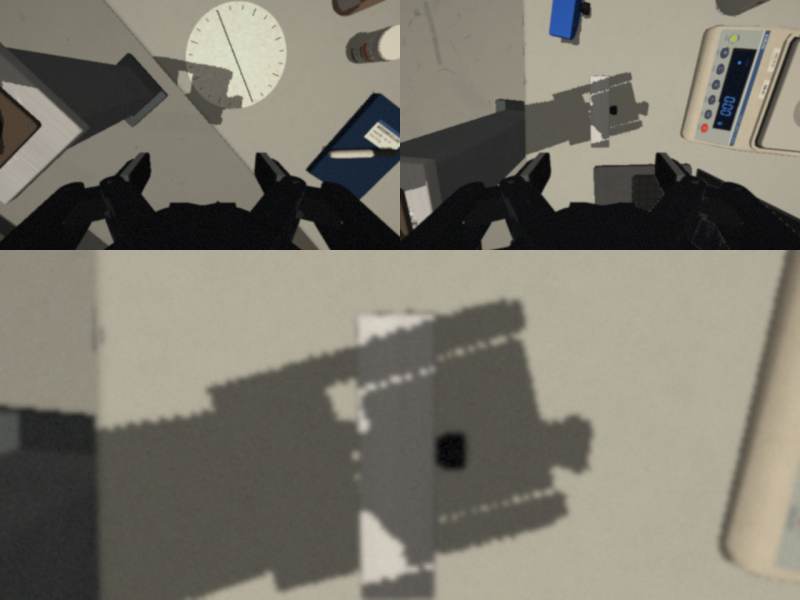

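The left half of this view shows the table with its line and the right half the block from above. In full pixels, the block's top face spans about columns 304–335 from row 122 to about 228, aligned with tool x, and the knob is at (341,176). The block is standing still. Next I triangulate the corners.

```bash
python3 - <<'E'
from h import *
im=np.load('wblk.npy');s=np.load('wblk_s.npy',allow_pickle=True).item();g=im.mean(2).astype(int)
w,sd,sc=cam('wrist',s),cam('side'),cam('scene')
for x in(308,318,328):print(x,g[212:240,x].tolist())
for y in (126,150,180,215):print(y,g[y,298:342].tolist())
for n,u,v in(('a',(304,122),(295.8,167.2)),('b',(335,122),(303.7,167.2)),('c',(305.2,229),(300.3,182.3)),('d',(334.7,229),(308,181.2))):print(n,tri([(w,u),(sd,v)])[0].round(4),plane(w,u,.06).round(4))
print('knob',plane(w,(341,176),.027))
# table from wrist view
t=np.load('wtab.npy')
E
```

```text
308 [198, 196, 198, 197, 199, 199, 196, 200, 198, 201, 198, 199, 199, 198, 198, 195, 168, 131, 102, 91, 92, 89, 94, 110, 139, 159, 168, 168]
318 [186, 198, 200, 201, 200, 200, 202, 202, 202, 200, 201, 201, 199, 194, 184, 157, 121, 96, 90, 90, 88, 90, 95, 106, 136, 160, 166, 168]
328 [89, 90, 90, 89, 89, 89, 89, 89, 90, 101, 118, 135, 130, 106, 94, 89, 89, 89, 89, 87, 90, 89, 96, 118, 144, 161, 165, 168]
126 [164, 167, 167, 168, 159, 156, 176, 196, 202, 201, 203, 206, 203, 207, 205, 209, 208, 206, 204, 204, 199, 188, 174, 170, 172, 181, 179, 162, 139, 131, 122, 109, 101, 95, 93, 92, 85, 83, 80, 80, 81, 81, 80, 82]
150 [157, 157, 159, 162, 155, 137, 118, 114, 123, 148, 167, 176, 166, 141, 127, 139, 152, 131, 110, 98, 97, 99, 96, 96, 93, 92, 90, 92, 92, 94, 90, 93, 93, 93, 92, 87, 81, 81, 75, 79, 81, 80, 81, 81]
180 [81, 82, 81, 88, 92, 100, 94, 89, 87, 91, 89, 89, 95, 91, 92, 93, 94, 91, 94, 96, 93, 93, 92, 90, 93, 90, 90, 89, 91, 92, 91, 91, 91, 87, 92, 84, 71, 47, 25, 21, 19, 9, 9, 0]
215 [83, 80, 80, 80, 76, 85, 109, 151, 186, 197, 197, 196, 199, 200, 202, 200, 200, 200, 202, 201, 201, 198, 198, 181, 146, 108, 95, 90, 88, 91, 89, 89, 92, 89, 90, 82, 82, 84, 84, 82, 82, 88, 84, 92]
a [0.5055 0.3847 0.0509] [0.5035 0.3848 0.06  ]
b [0.5369 0.388  0.047 ] [0.5337 0.3878 0.06  ]
c [0.5166 0.2701 0.0507] [0.5139 0.2738 0.06  ]
d [0.5476 0.2738 0.0514] [0.5457 0.277  0.06  ]
knob [0.5483845  0.32985118 0.027     ]
```

```bash
python3 - <<'E'
from h import *
s=get_state();im=read_camera('wrist'); np.save('wblk.npy',im); np.save('wblk_s.npy',s,allow_pickle=True);g=im.mean(2).astype(int)
w,sd=cam('wrist',s),cam('side');print(s['eef_pos'].round(4))
for x in(310,320,330):print(x,'top',g[112:132,x].tolist(),'bot',g[222:246,x].tolist())
for y in (132,175,222):print(y,'L',g[y,296:312].tolist(),'R',g[y,326:346].tolist())
dk=(g<45).astype(np.uint8);dk[:140]=0;dk[215:]=0;dk[:,:325]=0;dk[:,365:]=0
n,_,st,ce=cv2.connectedComponentsWithStats(dk);print(st,ce)
E
```

```text
[0.5307 0.3165 0.2006]
310 top [165, 167, 167, 167, 165, 166, 166, 164, 166, 166, 164, 163, 147, 138, 164, 192, 204, 203, 190, 167] bot [200, 200, 199, 201, 197, 198, 194, 180, 145, 109, 92, 89, 89, 87, 90, 92, 94, 109, 138, 159, 165, 169, 166, 166]
320 top [166, 166, 165, 166, 166, 165, 165, 165, 165, 166, 164, 155, 140, 133, 151, 168, 158, 135, 107, 93] bot [198, 198, 198, 192, 179, 147, 118, 97, 92, 92, 91, 91, 89, 87, 90, 89, 93, 107, 133, 157, 166, 165, 168, 166]
330 top [166, 165, 164, 164, 168, 165, 165, 166, 167, 165, 166, 162, 153, 133, 113, 99, 99, 93, 93, 94] bot [102, 117, 120, 108, 94, 90, 86, 86, 91, 89, 86, 87, 88, 90, 88, 89, 99, 124, 150, 162, 167, 167, 167, 166]
132 L [166, 169, 163, 165, 167, 160, 157, 175, 196, 197, 184, 176, 171, 162, 139, 122] R [94, 93, 91, 92, 96, 95, 94, 83, 81, 77, 80, 79, 80, 81, 76, 78, 79, 79, 79, 80]
175 L [78, 81, 80, 80, 83, 78, 78, 82, 87, 89, 89, 91, 90, 91, 90, 90] R [91, 91, 90, 91, 90, 86, 82, 71, 55, 39, 33, 23, 15, 5, 22, 14, 2, 17, 22, 41]
222 L [81, 82, 82, 83, 80, 83, 88, 116, 160, 188, 199, 200, 197, 197, 200, 200] R [106, 107, 105, 96, 102, 115, 132, 141, 153, 164, 166, 167, 165, 169, 166, 167, 169, 170, 167, 167]
[[     0      0    640    400 255841]
 [   334    173     12     15    159]] [[319.48734566 199.51200159]
 [339.86163522 180.18867925]]
```

```bash
python3 - <<'E'
from h import *
s=np.load('wblk_s.npy',allow_pickle=True).item()
w,sd=cam('wrist',s),cam('side')
P=[]
for n,u,v in(('a',(302.5,125),(295.8,167.2)),('b',(332.5,125),(303.7,167.2)),('c',(303.5,240),(300.3,182.3)),('d',(331,240),(308,181.2))):
    P.append(plane(w,u,.06));print(n,tri([(w,u),(sd,v)])[0].round(4),P[-1].round(4))
P=np.array(P);m=P.mean(0);d=(P[0]+P[1]-P[2]-P[3])/2;print('mid',m,'len',np.linalg.norm(d),'yaw',np.arctan2(-d[0],d[1]),'wid',np.linalg.norm(P[0]-P[1]),np.linalg.norm(P[2]-P[3]))
print('knob',plane(w,(340,180.2),.027)); print('toolx',R.from_quat(s['tcp_rot']).as_matrix()[:,0])
E
```

```text
a [0.5049 0.3816 0.0527] [0.5022 0.3818 0.06  ]
b [0.5356 0.3847 0.0489] [0.5316 0.3848 0.06  ]
c [0.5161 0.2595 0.0572] [0.5131 0.2609 0.06  ]
d [0.5457 0.2629 0.0581] [0.5431 0.2639 0.06  ]
mid [0.52249369 0.32282247 0.06      ] len 0.12143044003626392 yaw 0.09226103501878542 wid 0.02945112587880807 0.03010942691420708
knob [0.54780595 0.32487205 0.027     ]
toolx [-0.10039986  0.99494004  0.0037664 ]
```

move_arm --moves '[[1, [0.0013, -0.0013, 0.022], [0, 0, 0]], [1, [0.0013, -0.0013, 0.024], [0, 0, 0]], [1, [0.0013, -0.0013, 0.024], [0, 0, 0]], [1, [0.0014, -0.0013, 0.022], [0, 0, 0]], [1, [0.0014, -0.0014, 0.02], [0, 0, 0]], [1, [0, 0, 0.018], [0, 0, 0]], [1, [0, 0, 0.015], [0, 0, 0]], [1, [0, 0, 0.012], [0, 0, 0]], [1, [0, 0, 0.008], [0, 0, 0]], [1, [0, 0, 0.005], [0, 0, 0]]]' --grip_force 50

```text
time: 3.63
eef_pos: [0.5224, 0.3161, 0.0302]
tcp_rot: [0.673, 0.74, -0.001, -0.0]
contact_force: [-0.5, -0.2, -0.5]
opening: 1.001
finger_force: 0.0
```

```bash
python3 - <<'E'
from h import *
s=get_state();im=read_camera('wrist');np.save('wg.npy',im)
print(s['eef_pos'].round(4),s['contact_force'])
a=np.load('side0.npy')
b=read_camera('side')
save('wg',np.vstack([im[60:,:],cv2.resize(b[140:210,250:378],(640,260))[:200]]))
E
```

```text
[0.5224 0.3161 0.0302] [-0.48564288 -0.23928349 -0.45823657]
```

View pics/wg.png

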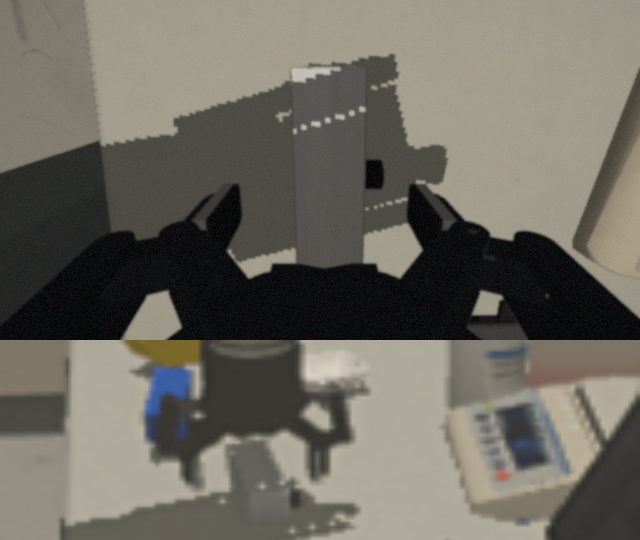

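The block stands centred between the open fingers (block columns 292–365, fingers 240 and 410 in the wrist crop). TCP y is 6.5 mm short, so I correct that and close.

move_arm --moves '[[1, [0.0032, 0.0005, 0], [0, 0, 0]], [1, [0.0032, 0.0005, 0], [0, 0, 0]], [1, [0, 0, 0], [0, 0, 0]], [0.6, [0, 0, 0], [0, 0, 0]], [0.5, [0, 0, 0], [0, 0, 0]], [0.44, [0, 0, 0], [0, 0, 0]], [0.4, [0, 0, 0], [0, 0, 0]], [0.36, [0, 0, 0], [0, 0, 0]], [0.3, [0, 0, 0], [0, 0, 0]], [0.2, [0, 0, 0], [0, 0, 0]]]' --grip_force 60

```text
time: 4.57
eef_pos: [0.5232, 0.3232, 0.0316]
tcp_rot: [0.673, 0.74, -0.0, -0.0]
contact_force: [0.1, 0.0, 1.4]
opening: 0.364
finger_force: 59.2
```

move_arm --moves '[[0, [0, 0, 0], [0, 0, 0]], [0, [0, 0, 0], [0, 0, 0]], [0, [0, 0, 0], [0, 0, 0]], [0, [0, 0, 0], [0, 0, 0]], [0, [0, 0, 0], [0, 0, 0]], [0, [0, 0, 0], [0, 0, 0]], [0, [0, 0, -0.005], [0, 0, 0]], [0, [0, 0, -0.01], [0, 0, 0]], [0, [0, 0, -0.015], [0, 0, 0]], [0, [0, 0, -0.015], [0, 0, 0]]]'

```text
time: 5.4
eef_pos: [0.5218, 0.3228, 0.0753]
tcp_rot: [0.673, 0.74, -0.001, -0.001]
contact_force: [0.6, 0.5, -3.5]
opening: 0.364
finger_force: 59.9
```

```bash
python3 - <<'E'
from h import *
s=get_state();im=read_camera('wrist');np.save('wl.npy',im)
print({k:np.round(v,3).tolist() for k,v in s.items()})
save('wl',im)
E
```

```text
{'time': 5.4, 'qpos': [0.389, 0.325, 1.835, 0.0, 0.984, 0.294], 'dq': [0.001, -0.265, -0.071, 0.002, 0.306, 0.001], 'joint_efforts': [0.045, -38.718, -26.144, -0.007, -0.1, 0.0], 'eef_pos': [0.522, 0.323, 0.075], 'tcp_rot': [0.673, 0.74, -0.001, -0.001], 'contact_force': [0.622, 0.483, -3.546], 'wrist_torque': [0.039, -0.013, -0.05], 'finger_force': 59.871, 'opening': 0.364}
```

View pics/wl.png

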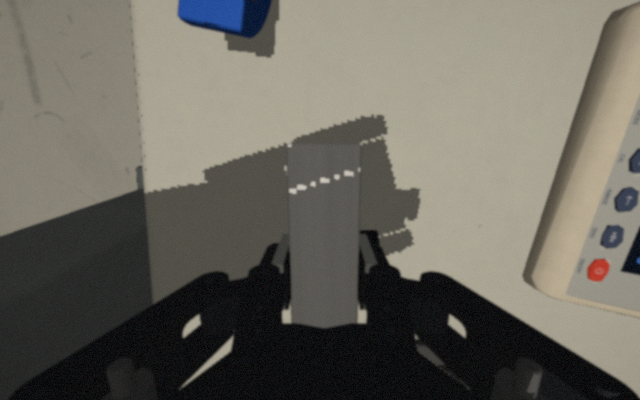

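Held by its weight of 3.4 N, knob side clear. Before the tilted placement I fit a kinematic model, so I can check the reach, and check the block's attitude in the grip.

```bash
python3 - <<'E'
from h import *
from scipy.optimize import least_squares
D=[([-1.255,.286,1.577,1.279],[.30304,-.60258,.2302]),([-.871,-.147,2.055,1.238],[.3785,-.294,.2206]),([.372,.187,1.753,1.2],[.5307,.3165,.2006]),([.389,.325,1.835,.984],[.5218,.3228,.0753])]
def f(x):
    L1,L2,z0,e=x;o=[]
    for q,p in D:
        r=L1*np.sin(q[1])+L2*np.sin(q[1]+q[2]);z=z0+L1*np.cos(q[1])+L2*np.cos(q[1]+q[2])
        c,s=np.cos(q[0]),np.sin(q[0]);o+=[r*c-e*s-p[0],r*s+e*c-p[1],z-p[2]]
    return o
r=least_squares(f,[.45,.5,.1,.1]);L1,L2,z0,e=r.x;print(r.x,np.abs(r.fun).max())
w=cam('wrist');Rw=R.from_quat(get_state()['tcp_rot']);t=np.array(get_state()['eef_pos'])
for y in(-.016,.016):print('far edge pred',proj(w,t+Rw.apply([.06,y,-.029])), 'obs (290,143),(358,143)')
tm=np.array([.493,-.261,.014])
for tl in(.2,.25,.3,.35):
  for b in(50,60,65):
    Rt=down(1.305,-np.radians(b));pv=tm+.06*np.array([.965,-.263,0]);T=pv-Rt.apply([0,-.016,.031])
    W=T-Rt.apply([0,0,tl]); d=z0+tl
    rr=np.sqrt(W[0]**2+W[1]**2-e**2);h=W[2]-d;D2=np.hypot(rr,h)
    c3=(D2**2-L1**2-L2**2)/(2*L1*L2);q3=np.arccos(c3);a=np.arctan2(rr,h);q2=a-np.arctan2(L2*np.sin(q3),L1+L2*np.cos(q3))
    print(tl,b,'TCP',T.round(3),'W',W.round(3),'q2,q3',q2.round(2),q3.round(2),'q1',(np.arctan2(W[1],W[0])-np.arctan2(e,rr)).round(2),'shoulder',d.round(3))
E
```

```text
[ 0.43568713  0.56513093 -0.02387465  0.10095864] 0.0033732420097429827
far edge pred [285.97283586 142.89124102] obs (290,143),(358,143)
far edge pred [366.27472232 142.88389191] obs (290,143),(358,143)
0.2 50 TCP [ 0.538 -0.273  0.046] W [ 0.39  -0.233  0.175] q2,q3 0.18 2.26 q1 -0.76 shoulder 0.176
0.2 60 TCP [ 0.533 -0.272  0.043] W [ 0.366 -0.226  0.143] q2,q3 0.21 2.31 q1 -0.79 shoulder 0.176
0.2 65 TCP [ 0.53  -0.271  0.042] W [ 0.355 -0.224  0.126] q2,q3 0.23 2.33 q1 -0.8 shoulder 0.176
0.25 50 TCP [ 0.538 -0.273  0.046] W [ 0.353 -0.223  0.207] q2,q3 0.15 2.35 q1 -0.81 shoulder 0.226
0.25 60 TCP [ 0.533 -0.272  0.043] W [ 0.324 -0.215  0.168] q2,q3 0.2 2.41 q1 -0.85 shoulder 0.226
0.25 65 TCP [ 0.53  -0.271  0.042] W [ 0.312 -0.212  0.147] q2,q3 0.24 2.42 q1 -0.87 shoulder 0.226
0.3 50 TCP [ 0.538 -0.273  0.046] W [ 0.316 -0.213  0.239] q2,q3 0.12 2.43 q1 -0.86 shoulder 0.276
0.3 60 TCP [ 0.533 -0.272  0.043] W [ 0.282 -0.204  0.193] q2,q3 0.2 2.49 q1 -0.92 shoulder 0.276
0.3 65 TCP [ 0.53  -0.271  0.042] W [ 0.268 -0.2    0.168] q2,q3 0.27 2.51 q1 -0.95 shoulder 0.276
0.35 50 TCP [ 0.538 -0.273  0.046] W [ 0.279 -0.203  0.271] q2,q3 0.1 2.51 q1 -0.93 shoulder 0.326
0.35 60 TCP [ 0.533 -0.272  0.043] W [ 0.24  -0.192  0.218] q2,q3 0.23 2.57 q1 -1.01 shoulder 0.326
0.35 65 TCP [ 0.53  -0.271  0.042] W [ 0.224 -0.188  0.19 ] q2,q3 0.33 2.57 q1 -1.05 shoulder 0.326
```

```bash
python3 - <<'E'
from h import *
a=np.load('wg.npy').mean(2).astype(int);b=np.load('wl.npy').mean(2).astype(int)
for n,g,rows in(('wg',a,(135,160,220)),('wl',b,(150,170,230,280))):
  for y in rows:
    d=np.abs(np.diff(cv2.GaussianBlur(g[y].astype(np.float32)[None],(5,1),0)[0]));print(n,y,g[y,283:300].tolist(),g[y,352:374].tolist())
print([b[132:152,x].tolist() for x in (300,325,350)])
E
```

```text
wg 135 [155, 154, 155, 153, 154, 149, 141, 135, 145, 169, 185, 188, 191, 190, 187, 187, 187] [83, 84, 83, 87, 82, 84, 85, 83, 83, 84, 85, 86, 83, 79, 72, 72, 71, 72, 75, 70, 76, 73]
wg 160 [74, 72, 74, 75, 77, 74, 72, 71, 69, 75, 80, 84, 84, 83, 83, 86, 87] [85, 86, 83, 86, 80, 85, 82, 86, 84, 85, 87, 83, 82, 75, 68, 70, 72, 76, 73, 72, 74, 74]
wg 220 [74, 74, 73, 72, 74, 71, 74, 74, 73, 72, 74, 75, 79, 81, 84, 83, 81] [83, 81, 81, 82, 83, 82, 81, 85, 83, 81, 81, 76, 68, 48, 35, 30, 31, 28, 30, 22, 24, 31]
wl 150 [80, 79, 76, 78, 80, 87, 89, 87, 89, 89, 90, 89, 88, 87, 91, 89, 91] [88, 88, 90, 90, 90, 91, 88, 81, 76, 72, 72, 79, 77, 79, 76, 79, 76, 76, 76, 78, 77, 80]
wl 170 [93, 114, 124, 117, 101, 87, 88, 88, 90, 89, 88, 86, 86, 88, 87, 90, 89] [100, 93, 89, 92, 96, 111, 137, 140, 115, 90, 77, 78, 76, 76, 80, 78, 77, 79, 80, 77, 77, 80]
wl 230 [81, 79, 75, 76, 78, 75, 74, 81, 86, 87, 88, 82, 87, 89, 85, 86, 89] [88, 85, 87, 87, 86, 85, 71, 62, 48, 41, 47, 44, 43, 39, 39, 41, 40, 41, 39, 41, 33, 38]
wl 280 [23, 15, 17, 9, 19, 4, 18, 44, 65, 79, 85, 85, 86, 87, 87, 87, 85] [86, 88, 84, 84, 77, 60, 41, 18, 11, 21, 16, 15, 20, 22, 18, 20, 19, 10, 7, 10, 12, 17]
[[162, 161, 157, 150, 128, 100, 83, 78, 80, 78, 81, 85, 84, 89, 89, 89, 89, 90, 89, 89], [79, 78, 80, 80, 80, 80, 79, 79, 75, 78, 80, 79, 85, 88, 85, 88, 87, 87, 87, 88], [76, 79, 77, 74, 77, 80, 79, 74, 77, 76, 77, 79, 85, 83, 89, 90, 90, 89, 85, 87]]
```

```bash
python3 - <<'E'
from h import *
s=get_state();R0=R.from_quat(s['tcp_rot']);R1=down(1.305,-np.radians(50))
W=(R0.inv()*R1).as_rotvec();p=np.array(s['eef_pos']);Rc=R0
pts=[p+(np.array([.49,.17,.22])-p)*(i+1)/10 for i in range(10)]
pts+=[pts[9]+(np.array([.525,-.270,.12])-pts[9])*(i+1)/20*1 for i in range(20)]
prev=p
for i,t in enumerate(pts):
    print([float(v) for v in Rc.inv().apply(t-prev).round(4)]);prev=t;Rc=Rc*R.from_rotvec(W/30)
print((W/30).round(4).tolist(), s['eef_pos'].round(4))
E
```

```text
[-0.015, -0.0048, -0.0141]
[-0.0151, -0.0043, -0.0141]
[-0.0152, -0.0037, -0.0142]
[-0.0153, -0.0031, -0.0142]
[-0.0154, -0.0025, -0.0142]
[-0.0155, -0.0019, -0.0142]
[-0.0156, -0.0014, -0.0141]
[-0.0157, -0.0008, -0.0141]
[-0.0158, -0.0002, -0.014]
[-0.0159, 0.0004, -0.0139]
[-0.0218, 0.0005, 0.0062]
[-0.0217, 0.0006, 0.0063]
[-0.0217, 0.0006, 0.0064]
[-0.0216, 0.0007, 0.0066]
[-0.0216, 0.0007, 0.0067]
[-0.0216, 0.0008, 0.0068]
[-0.0215, 0.0008, 0.007]
[-0.0215, 0.0009, 0.0071]
[-0.0214, 0.0009, 0.0072]
[-0.0214, 0.0009, 0.0074]
[-0.0213, 0.001, 0.0075]
[-0.0213, 0.001, 0.0077]
[-0.0212, 0.001, 0.0078]
[-0.0212, 0.001, 0.008]
[-0.0211, 0.001, 0.0081]
[-0.0211, 0.001, 0.0082]
[-0.021, 0.001, 0.0084]
[-0.0209, 0.001, 0.0085]
[-0.0209, 0.001, 0.0087]
[-0.0208, 0.001, 0.0088]
[-0.0287, -0.0053, 0.0112] [0.5243 0.3239 0.0796]
```

move_arm --moves '[[0, [-0.015, -0.0048, -0.0141], [-0.029, -0.005, 0.011]], [0, [-0.015, -0.0043, -0.0141], [-0.029, -0.005, 0.011]], [0, [-0.015, -0.0037, -0.0142], [-0.029, -0.005, 0.011]], [0, [-0.015, -0.0031, -0.0142], [-0.029, -0.005, 0.011]], [0, [-0.0155, -0.0025, -0.0142], [-0.029, -0.005, 0.011]], [0, [-0.0155, -0.0019, -0.0142], [-0.029, -0.005, 0.011]], [0, [-0.0155, -0.0014, -0.0141], [-0.029, -0.005, 0.011]], [0, [-0.0157, -0.0008, -0.0141], [-0.029, -0.005, 0.011]], [0, [-0.0158, 0, -0.014], [-0.029, -0.005, 0.011]], [0, [-0.016, 0.0004, -0.0139], [-0.029, -0.005, 0.011]]]' --grip_force 80

```text
time: 6.28
eef_pos: [0.4881, 0.1692, 0.2164]
tcp_rot: [0.705, 0.694, 0.09, 0.115]
contact_force: [0.7, -0.7, -4.0]
opening: 0.355
finger_force: 84.4
```

move_arm --moves '[[0, [-0.0218, 0.0005, 0.0062], [-0.029, -0.005, 0.011]], [0, [-0.0217, 0.0006, 0.0063], [-0.029, -0.005, 0.011]], [0, [-0.0217, 0.0006, 0.0064], [-0.029, -0.005, 0.011]], [0, [-0.0216, 0.0007, 0.0066], [-0.029, -0.005, 0.011]], [0, [-0.0216, 0.0007, 0.0067], [-0.029, -0.005, 0.011]], [0, [-0.0216, 0.0008, 0.0068], [-0.029, -0.005, 0.011]], [0, [-0.0215, 0.0008, 0.007], [-0.029, -0.005, 0.011]], [0, [-0.0215, 0.0009, 0.0071], [-0.029, -0.005, 0.011]], [0, [-0.0214, 0.0009, 0.0072], [-0.029, -0.005, 0.011]], [0, [-0.0214, 0.0009, 0.0074], [-0.029, -0.005, 0.011]]]'

```text
time: 7.12
eef_pos: [0.5064, -0.0505, 0.165]
tcp_rot: [0.72, 0.631, 0.178, 0.228]
contact_force: [-0.1, 1.0, -3.8]
opening: 0.361
finger_force: 84.4
```

```bash
cat > tl.py <<'E'
from h import *
s=get_state();q=s['qpos'];L1,L2,z0,e=.4357,.5651,-.0239,.101
Rt=R.from_quat(s['tcp_rot']);tz=Rt.as_matrix()[:,2]
print(s['time'],s['eef_pos'].round(4),q.round(3),s['contact_force'].round(1),s['finger_force'],'beta',np.degrees(np.arccos(-tz[2])).round(1),'az',np.arctan2(tz[1],tz[0]).round(3),'toolx',Rt.as_matrix()[:,0].round(3))
hw=L1*np.cos(q[1])+L2*np.cos(q[1]+q[2]) # Wz - d ; d=z0+tl ; Wz=eef-tz*tl
# eef_z - tz_z*tl = hw + z0 + tl
tl=(s['eef_pos'][2]-hw-z0)/(1+tz[2]);print('tl',tl)
E
python3 tl.py
```

```text
7.1167 [ 0.5064 -0.0505  0.165 ] [-0.341 -0.314  2.377  0.174  0.504 -0.337] [-0.1  1.  -3.8] 84.42131996154785 beta 33.6 az -0.189 toolx [ 0.141  0.99  -0.031]
tl 0.25046231603738955
```

```bash
cat > kin.py <<'E'
from h import *
from scipy.optimize import least_squares
L1,L2,z0,e,tl=.4357,.5651,-.0239,.101,.2505
lo=np.array([-2.77,-.9,.21,-1.53,.24,-2.84]);hi=np.array([2.77,2.22,2.48,4.67,2.81,2.84])
def fk(q,s4=1,s6=-1):
    Ry=lambda a:R.from_rotvec([0,a,0]);Rz=lambda a:R.from_rotvec([0,0,a])
    A=Rz(q[0]);p=np.array([0,0,z0+tl])+A.apply([0,e,0])
    A=A*Ry(q[1]);p=p+A.apply([0,0,L1]);A=A*Ry(q[2]);p=p+A.apply([0,0,L2])
    A=A*Rz(s4*q[3])*Ry(q[4])*Rz(-s6*q[5]*-1);p=p+A.apply([0,0,tl])
    return p,A*Rz(-np.pi/2*0)
E
python3 - <<'E'
from kin import *
s=get_state();q=s['qpos'];Rt=R.from_quat(s['tcp_rot'])
q0=np.array([-1.255,.286,1.577,0,1.279,-.15]);R0=R.from_quat([.973,.2308,0,-.00095])
for s4 in(1,-1):
  for s6 in(1,-1):
    C0=fk(q0,s4,s6)[1].inv()*R0; C=fk(q,s4,s6)[1].inv()*Rt
    print(s4,s6,C0.as_rotvec().round(3),C.as_rotvec().round(3),(fk(q,s4,s6)[0]-s['eef_pos']).round(4))
E
```

```text
1 1 [1.000e-03 1.000e-03 1.571e+00] [-0.     0.     1.571] [ 0.0058 -0.0019  0.    ]
1 -1 [1.000e-03 1.000e-03 1.271e+00] [-0.     0.     0.898] [ 0.0058 -0.0019  0.    ]
-1 1 [1.000e-03 1.000e-03 1.571e+00] [-0.176  0.085  1.871] [-0.0082 -0.0414  0.    ]
-1 -1 [1.000e-03 1.000e-03 1.271e+00] [-0.126  0.126  1.2  ] [-0.0082 -0.0414  0.    ]
```

```bash
cat >> kin.py <<'E'
def FK(q):
    p,A=fk(q,1,1);return p,A*R.from_rotvec([0,0,np.pi/2])
def ik(p,Rt,seed,m=.02):
    f=lambda q:np.r_[(FK(q)[0]-p)*10,(FK(q)[1].inv()*Rt).as_rotvec()]
    r=least_squares(f,np.clip(seed,lo+m+.01,hi-m-.01),bounds=(lo+m,hi-m));return r.x,FK(r.x)[0]-p,np.linalg.norm(r.fun[3:])
E
python3 - <<'E'
from kin import *
tm=np.array([.493,-.261,.014]);q0=get_state()['qpos'];pv=tm+.06*np.array([.965,-.263,0])
for b in(30,35,40,45,50,55,60,70):
    Rt=down(1.305,-np.radians(b));T=pv-Rt.apply([0,-.016,.033])
    for seed in(q0,[-.8,.15,2.35,np.pi,.4,2.5],[-.8,.15,2.35,1.5,.4,-1.5]):
      best=None
      q,ep,er=ik(T,Rt,np.array(seed));print(b,T.round(3),q.round(2),'err mm',(np.linalg.norm(ep)*1000).round(1),'rot',er.round(3))
E
```

```text
30 [ 0.548 -0.276  0.051] [-0.72  0.16  2.17  0.61  0.4  -0.97] err mm 0.0 rot 0.0
30 [ 0.548 -0.276  0.051] [-0.63  0.17  2.34  3.15  0.26  2.82] err mm 6.6 rot 0.438
30 [ 0.548 -0.276  0.051] [-0.72  0.16  2.17  0.61  0.4  -0.97] err mm 0.0 rot 0.0
35 [ 0.545 -0.275  0.05 ] [-0.74  0.15  2.22  0.89  0.35 -1.26] err mm 0.0 rot 0.0
35 [ 0.545 -0.275  0.05 ] [-0.63  0.16  2.34  3.15  0.26  2.82] err mm 5.5 rot 0.379
35 [ 0.545 -0.275  0.05 ] [-0.74  0.15  2.22  0.89  0.35 -1.26] err mm 0.0 rot 0.0
40 [ 0.542 -0.274  0.05 ] [-0.77  0.13  2.27  1.25  0.33 -1.63] err mm 0.0 rot 0.0
40 [ 0.542 -0.274  0.05 ] [-0.63  0.16  2.35  3.16  0.26  2.82] err mm 4.5 rot 0.332
40 [ 0.542 -0.274  0.05 ] [-0.77  0.13  2.27  1.25  0.33 -1.63] err mm 0.0 rot 0.0
45 [ 0.539 -0.274  0.049] [-0.79  0.13  2.31  1.61  0.36 -2.  ] err mm 0.0 rot 0.0
45 [ 0.539 -0.274  0.049] [-0.63  0.15  2.35  3.17  0.26  2.82] err mm 3.7 rot 0.302
45 [ 0.539 -0.274  0.049] [-0.79  0.13  2.31  1.61  0.36 -2.  ] err mm 0.0 rot 0.0
50 [ 0.536 -0.273  0.047] [-0.81  0.14  2.35  1.89  0.43 -2.29] err mm 0.0 rot 0.0
50 [ 0.536 -0
[... 211 characters left out ...]
 -2.5 ] err mm 0.0 rot 0.0
55 [ 0.534 -0.272  0.046] [-0.63  0.14  2.37  3.18  0.27  2.82] err mm 3.5 rot 0.315
55 [ 0.534 -0.272  0.046] [-0.83  0.16  2.38  2.09  0.53 -2.5 ] err mm 0.0 rot 0.0
60 [ 0.531 -0.271  0.044] [-0.85  0.19  2.41  2.22  0.64 -2.65] err mm 0.0 rot 0.0
60 [ 0.531 -0.271  0.044] [-0.63  0.17  2.4   3.17  0.41  2.82] err mm 3.7 rot 0.343
60 [ 0.531 -0.271  0.044] [-0.85  0.19  2.41  2.22  0.64 -2.65] err mm 0.0 rot 0.0
70 [ 0.526 -0.27   0.04 ] [-0.89  0.29  2.44  2.35  0.9  -2.82] err mm 0.2 rot 0.012
70 [ 0.526 -0.27   0.04 ] [-0.65  0.26  2.45  3.09  0.75  2.82] err mm 3.8 rot 0.394
70 [ 0.526 -0.27   0.04 ] [-0.89  0.29  2.44  2.35  0.9  -2.82] err mm 0.2 rot 0.012
```

```bash
python3 - <<'E'
from kin import *
s=get_state();tm=np.array([.493,-.261,.014]);pv=tm+.06*np.array([.965,-.263,0])
Rt=down(1.305,-np.radians(42));T=pv-Rt.apply([0,-.016,.033]);print('T',T.round(4))
p=np.array(s['eef_pos']);R0=R.from_quat(s['tcp_rot']);W=(R0.inv()*Rt).as_rotvec();q=s['qpos'];N=20;G=T+[0,0,.04]
plan(G,Rt,N)
for i in range(N):
    qn,ep,er=ik(p+(G-p)*(i+1)/N,R0*R.from_rotvec(W*(i+1)/N),q,.005)
    if i%3==1 or np.abs(ep).max()>1e-3 or np.abs(qn-q).max()*12>1.9:print(i,qn.round(2),np.abs(ep).max().round(4),er.round(3),(np.abs(qn-q).max()*12).round(2))
    q=qn
E
```

```text
T [ 0.5411 -0.2741  0.0492]
[-0.0107, 0.0005, 0.0053]
[-0.0107, 0.0005, 0.0053]
[-0.0107, 0.0005, 0.0053]
[-0.0107, 0.0005, 0.0054]
[-0.0106, 0.0006, 0.0054]
[-0.0106, 0.0006, 0.0054]
[-0.0106, 0.0006, 0.0054]
[-0.0106, 0.0006, 0.0055]
[-0.0106, 0.0007, 0.0055]
[-0.0105, 0.0007, 0.0055]
[-0.0105, 0.0007, 0.0056]
[-0.0105, 0.0007, 0.0056]
[-0.0105, 0.0007, 0.0056]
[-0.0105, 0.0008, 0.0057]
[-0.0105, 0.0008, 0.0057]
[-0.0104, 0.0008, 0.0057]
[-0.0104, 0.0008, 0.0058]
[-0.0104, 0.0008, 0.0058]
[-0.0104, 0.0009, 0.0058]
[-0.0104, 0.0009, 0.0059]
turn [-0.0073, -0.0026, 0.0059]
1 [-0.39 -0.31  2.39  0.24  0.48 -0.43] 0.0 0.0 0.6
4 [-0.47 -0.27  2.39  0.37  0.44 -0.59] 0.0 0.0 0.67
7 [-0.54 -0.21  2.38  0.51  0.4  -0.77] 0.0 0.0 0.73
10 [-0.61 -0.16  2.36  0.67  0.38 -0.96] 0.0 0.0 0.78
13 [-0.67 -0.09  2.34  0.84  0.36 -1.16] 0.0 0.0 0.79
16 [-0.72 -0.02  2.31  1.01  0.36 -1.35] 0.0 0.0 0.75
19 [-0.77  0.05  2.28  1.16  0.36 -1.53] 0.0 0.0 0.67
```

move_arm --moves '[[0, [-0.0107, 0.0005, 0.0053], [-0.0073, -0.0026, 0.006]], [0, [-0.0107, 0.0005, 0.0053], [-0.0073, -0.0026, 0.006]], [0, [-0.0107, 0.0005, 0.0053], [-0.0073, -0.0026, 0.006]], [0, [-0.0107, 0.0005, 0.0054], [-0.0073, -0.0026, 0.006]], [0, [-0.0106, 0.0006, 0.0054], [-0.0073, -0.0026, 0.006]], [0, [-0.0106, 0.0006, 0.0054], [-0.0073, -0.0026, 0.006]], [0, [-0.0106, 0.0006, 0.0054], [-0.0073, -0.0026, 0.006]], [0, [-0.0106, 0.0006, 0.0055], [-0.0073, -0.0026, 0.006]], [0, [-0.0106, 0.0007, 0.0055], [-0.0073, -0.0026, 0.006]], [0, [-0.0105, 0.0007, 0.0055], [-0.0073, -0.0026, 0.006]]]'

```text
time: 7.95
eef_pos: [0.5242, -0.1616, 0.1273]
tcp_rot: [0.732, 0.599, 0.198, 0.256]
contact_force: [-0.1, -0.1, -5.0]
opening: 0.358
finger_force: 84.5
```

move_arm --moves '[[0, [-0.0105, 0.0007, 0.0056], [-0.0073, -0.0026, 0.006]], [0, [-0.0105, 0.0007, 0.0056], [-0.0073, -0.0026, 0.006]], [0, [-0.0105, 0.0007, 0.0056], [-0.0073, -0.0026, 0.006]], [0, [-0.0105, 0.0008, 0.0057], [-0.0073, -0.0026, 0.006]], [0, [-0.0105, 0.0008, 0.0057], [-0.0073, -0.0026, 0.006]], [0, [-0.0104, 0.0008, 0.0057], [-0.0073, -0.0026, 0.006]], [0, [-0.0104, 0.0008, 0.0058], [-0.0073, -0.0026, 0.006]], [0, [-0.0104, 0.0008, 0.0058], [-0.0073, -0.0026, 0.006]], [0, [-0.0104, 0.0009, 0.0058], [-0.0073, -0.0026, 0.006]], [0, [-0.0104, 0.0009, 0.0059], [-0.0073, -0.0026, 0.006]]]'

```text
time: 8.78
eef_pos: [0.5417, -0.2737, 0.0896]
tcp_rot: [0.742, 0.566, 0.218, 0.285]
contact_force: [0.3, 0.2, -4.2]
opening: 0.365
finger_force: 84.5
```

```bash
python3 - <<'E'
from h import *
im=read_camera('side');s=get_state();np.save('s1.npy',im);w=read_camera('wrist')
exec(open('tl.py').read())
tm=np.array([.493,-.261,.014]);print('pivot now',(s['eef_pos']+Rt.apply([0,-.016,.033])).round(4),'want',(tm+.06*np.array([.965,-.263,0])).round(4))
save('s1',np.hstack([cv2.resize(im[225:345,225:385],(440,330)),cv2.resize(w,(352,220),interpolation=cv2.INTER_AREA).repeat(1,0) if 0 else np.vstack([cv2.resize(w,(352,220),interpolation=cv2.INTER_AREA),np.zeros((110,352,3),np.uint8)])]))
E
```

```text
8.8833 [ 0.5416 -0.2745  0.0895] [-0.772  0.069  2.257  1.161  0.36  -1.524] [-0.1  0.7 -4.9] 84.40802693367004 beta 42.0 az -0.269 toolx [0.266 0.964 0.001]
tl 0.2575287024338401
pivot now [ 0.5514 -0.2772  0.0542] want [ 0.5509 -0.2768  0.014 ]
```

View pics/s1.png

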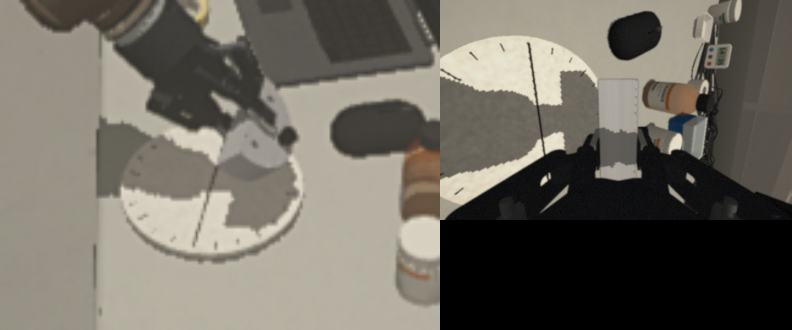

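Side view: the block is held over the table, leaning with its knob outward-up at (288,135). The table line runs from (205,245) to (218,165). Pivot is within 1 mm of the wanted spot, so I lower straight down.

move_arm --moves '[[0, [0, -0.0027, 0.003], [0, 0, 0]], [0, [0, -0.0027, 0.003], [0, 0, 0]], [0, [0, -0.0027, 0.003], [0, 0, 0]], [0, [0, -0.0027, 0.003], [0, 0, 0]], [0, [0, -0.0027, 0.003], [0, 0, 0]], [0, [0, -0.0027, 0.003], [0, 0, 0]], [0, [0, -0.0027, 0.003], [0, 0, 0]], [0, [0, -0.0013, 0.0015], [0, 0, 0]], [0, [0, -0.0013, 0.0015], [0, 0, 0]], [0, [0, -0.0013, 0.0015], [0, 0, 0]]]'

```text
time: 9.72
eef_pos: [0.5426, -0.2732, 0.0566]
tcp_rot: [0.742, 0.566, 0.218, 0.285]
contact_force: [0.4, 0.9, -4.3]
opening: 0.359
finger_force: 84.5
```

move_arm --moves '[[0, [0, -0.0007, 0.0008], [0, 0, 0]], [0, [0, -0.0007, 0.0007], [0, 0, 0]], [0, [0, -0.0007, 0.0008], [0, 0, 0]], [0, [0, 0, 0], [0, 0, 0]], [0, [0, 0, 0], [0, 0, 0]], [0, [0, 0, 0], [0, 0, 0]], [0, [0, 0, 0], [0, 0, 0]], [0, [0, 0, 0], [0, 0, 0]], [0, [0, 0, 0], [0, 0, 0]], [0, [0, 0, 0], [0, 0, 0]]]'

```text
time: 10.55
eef_pos: [0.5426, -0.2737, 0.0536]
tcp_rot: [0.742, 0.566, 0.218, 0.285]
contact_force: [0.0, 0.5, -4.6]
opening: 0.36
finger_force: 84.5
```

Not touching yet, so I go on in 1 mm steps.

move_arm --moves '[[0, [0, -0.0007, 0.0008], [0, 0, 0]], [0, [0, -0.0007, 0.0007], [0, 0, 0]], [0, [0, -0.0007, 0.0008], [0, 0, 0]], [0, [0, 0, 0], [0, 0, 0]], [0, [0, 0, 0], [0, 0, 0]], [0, [0, 0, 0], [0, 0, 0]], [0, [0, 0, 0], [0, 0, 0]], [0, [0, 0, 0], [0, 0, 0]], [0, [0, 0, 0], [0, 0, 0]], [0, [0, 0, 0], [0, 0, 0]]]'

```text
time: 11.38
eef_pos: [0.5426, -0.2737, 0.0505]
tcp_rot: [0.742, 0.566, 0.218, 0.285]
contact_force: [-0.5, 0.4, -4.8]
opening: 0.36
finger_force: 84.5
```

move_arm --moves '[[0, [0, -0.0007, 0.0008], [0, 0, 0]], [0, [0, -0.0007, 0.0007], [0, 0, 0]], [0, [0, 0, 0], [0, 0, 0]], [0, [0, 0, 0], [0, 0, 0]], [0, [0, 0, 0], [0, 0, 0]], [0, [0, 0, 0], [0, 0, 0]], [0, [0, 0, 0], [0, 0, 0]], [0, [0, 0, 0], [0, 0, 0]], [0, [0, 0, 0], [0, 0, 0]], [0, [0, 0, 0], [0, 0, 0]]]'

```text
time: 12.22
eef_pos: [0.5426, -0.2737, 0.0485]
tcp_rot: [0.742, 0.566, 0.218, 0.285]
contact_force: [-1.1, 0.3, -4.2]
opening: 0.362
finger_force: 84.5
```

move_arm --moves '[[0, [0, -0.0007, 0.0008], [0, 0, 0]], [0, [0, 0, 0], [0, 0, 0]], [0, [0, -0.0007, 0.0007], [0, 0, 0]], [0, [0, 0, 0], [0, 0, 0]], [0, [0, 0, 0], [0, 0, 0]], [0, [0, 0, 0], [0, 0, 0]], [0, [0, 0, 0], [0, 0, 0]], [0, [0, 0, 0], [0, 0, 0]], [0, [0, 0, 0], [0, 0, 0]], [0, [0, 0, 0], [0, 0, 0]]]'

```text
time: 13.05
eef_pos: [0.5433, -0.2741, 0.0474]
tcp_rot: [0.742, 0.566, 0.219, 0.286]
contact_force: [-0.9, 1.3, 5.6]
opening: 0.359
finger_force: 85.7
```

Touched: the force changed by +10 N at TCP z 0.0475, as expected. Now I open gradually, so the block settles back over the lower finger.

move_arm --moves '[[0.4, [0, 0, 0], [0, 0, 0]], [0.45, [0, 0, 0], [0, 0, 0]], [0.5, [0, 0, 0], [0, 0, 0]], [0.55, [0, 0, 0], [0, 0, 0]], [0.6, [0, 0, 0], [0, 0, 0]], [0.65, [0, 0, 0], [0, 0, 0]], [0.7, [0, 0, 0], [0, 0, 0]], [0.75, [0, 0, 0], [0, 0, 0]], [0.8, [0, 0, 0], [0, 0, 0]], [0.82, [0, 0, 0], [0, 0, 0]]]'

```text
time: 13.88
eef_pos: [0.5424, -0.2736, 0.0462]
tcp_rot: [0.742, 0.566, 0.218, 0.285]
contact_force: [0.1, -0.2, -1.8]
opening: 0.819
finger_force: 0.7
```

```bash
python3 - <<'E'
from kin import *
im=read_camera('side');w=read_camera('wrist')
exec(open('tl.py').read())
save('s2',np.hstack([cv2.resize(im[225:345,225:385],(440,330)),np.vstack([cv2.resize(w,(352,220),interpolation=cv2.INTER_AREA),np.zeros((110,352,3),np.uint8)])]))
q=s['qpos'];p=FK(q)[0];R0=R.from_quat(s['tcp_rot'])
for d in(.02,.04,.06,.08,.1,.12):
    q,ep,er=ik(p-R0.apply([0,0,d]),R0,q,.005);print(d,q.round(2),np.linalg.norm(ep).round(4),er.round(3))
E
```

```text
13.9833 [ 0.5425 -0.2736  0.0462] [-0.771  0.167  2.259  1.438  0.333 -1.817] [-0.4  0.7 -2.8] 0.6715402356348932 beta 42.1 az -0.267 toolx [0.264 0.964 0.001]
tl 0.26095992533408197
0.02 [-0.79  0.11  2.29  1.35  0.35 -1.73] 0.0 0.0
0.04 [-0.8   0.05  2.32  1.26  0.37 -1.65] 0.0 0.0
0.06 [-0.82 -0.02  2.34  1.17  0.39 -1.57] 0.0 0.0
0.08 [-0.84 -0.08  2.37  1.09  0.42 -1.5 ] 0.0 0.0
0.1 [-0.86 -0.15  2.39  1.02  0.45 -1.43] 0.0 0.0
0.12 [-0.88 -0.21  2.42  0.95  0.49 -1.37] 0.0 0.0
```

View pics/s2.png

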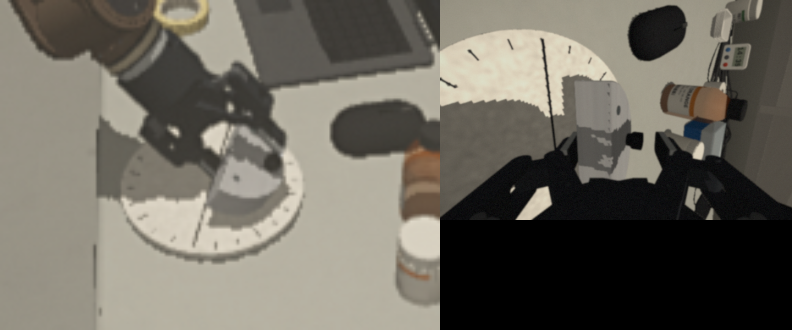

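The block now leans on the lower finger (side crop, straight face edge near (218,165), knob at (272,160) pointing up). I lower the tip 8 mm to lessen the fall, then pull straight back and up.

move_arm --moves '[[0.82, [0, -0.0013, 0.0015], [0, 0, 0]], [0.82, [0, -0.0013, 0.0015], [0, 0, 0]], [0.82, [0, -0.0013, 0.0015], [0, 0, 0]], [0.82, [0, -0.0013, 0.0015], [0, 0, 0]], [0.82, [0, 0, 0], [0, 0, 0]], [0.82, [0, -0.0149, -0.0134], [0, 0, 0]], [0.82, [0, -0.0149, -0.0134], [0, 0, 0]], [0.82, [0, -0.003, -0.018], [0, 0, 0]], [0.82, [0, 0, -0.02], [0, 0, 0]], [0.82, [0, 0, -0.02], [0, 0, 0]]]'

```text
time: 14.82
eef_pos: [0.4639, -0.2521, 0.0799]
tcp_rot: [0.742, 0.566, 0.218, 0.285]
contact_force: [-0.1, -0.2, 0.4]
opening: 0.82
finger_force: 0.0
```

```bash
python3 - <<'E'
from kin import *
exec(open('tl.py').read())
s=get_state();w=read_camera('wrist');im=read_camera('side');np.save('w3.npy',w);np.save('s3.npy',im);np.save('w3s.npy',s,allow_pickle=True)
save('s3',np.hstack([cv2.resize(im[225:345,225:385],(440,330)),np.vstack([cv2.resize(w,(352,220),interpolation=cv2.INTER_AREA),np.zeros((110,352,3),np.uint8)])]))
E
```

```text
14.8167 [ 0.4639 -0.2521  0.0799] [-0.881 -0.09   2.439  1.214  0.425 -1.662] [-0.1 -0.2  0.4] 0.0 beta 42.1 az -0.266 toolx [0.265 0.964 0.002]
tl 0.25824176912365143
```

View pics/s3.png

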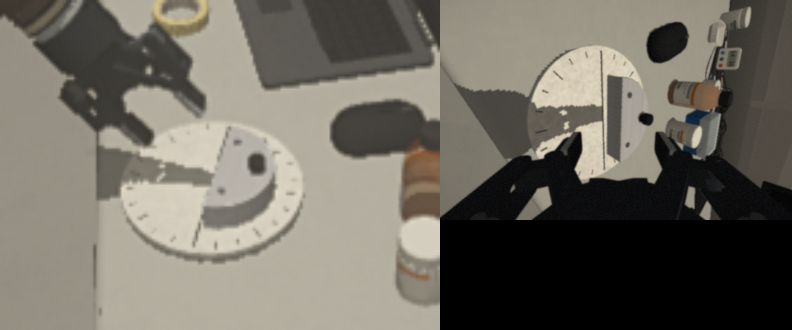

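The block lies flat on the table, knob up, just outward of the line. This is the ninth picture, so I measure the rest numerically: face bottom edge, top corners, knob and line.

```bash
python3 - <<'E'
from h import *
w=np.load('w3.npy');s=np.load('w3s.npy',allow_pickle=True).item();c=cam('wrist',s);sd=cam('side');g=w.mean(2).astype(int)
for y in range(90,310,15):print(y,g[y,284:345:2].tolist())
tm=[.493,-.261,.014];u=np.array([.263,.965,0]);n=np.array([.965,-.263,0])
print('pred line',[proj(c,np.array(tm)+k*u).round(1).tolist() for k in(-.09,-.06,0,.06,.09)])
print('pred top edge',[proj(c,np.array(tm)+k*u+[0,0,.032]).round(1).tolist() for k in(-.06,0,.06)],'knob',proj(c,np.array(tm)+.042*n+[0,0,.048]))
dk=((g<50)).astype(np.uint8);dk[:170]=0;dk[250:]=0;dk[:,350:]=dk[:,350:];dk[:,:340]=0;dk[:,400:]=0
N,_,st,ce=cv2.connectedComponentsWithStats(dk);print([(st[i].tolist(),ce[i].round(1)) for i in range(1,N) if st[i][4]>30])
im=np.load('s3.npy');gs=im.mean(2).astype(int)
dk=((gs<60)).astype(np.uint8);dk[:270]=0;dk[295:]=0;dk[:,:305]=0;dk[:,330:]=0
N,_,st,ce=cv2.connectedComponentsWithStats(dk);print([(st[i].tolist(),ce[i].round(1)) for i in range(1,N) if st[i][4]>5],proj(sd,np.array(tm)+.042*n+[0,0,.048]))
E
```

```text
90 [195, 199, 198, 191, 188, 192, 198, 197, 198, 195, 203, 203, 204, 203, 202, 194, 177, 156, 149, 147, 147, 150, 150, 148, 151, 148, 148, 150, 150, 150, 152]
105 [199, 196, 203, 193, 102, 127, 195, 203, 200, 202, 202, 193, 196, 203, 204, 185, 129, 190, 205, 200, 201, 203, 198, 196, 199, 203, 197, 182, 158, 154, 152]
120 [198, 203, 203, 202, 143, 103, 191, 204, 204, 203, 201, 200, 202, 201, 200, 205, 202, 197, 196, 197, 203, 202, 204, 204, 202, 195, 205, 200, 199, 204, 204]
135 [197, 195, 198, 197, 151, 94, 177, 199, 201, 207, 197, 173, 161, 186, 183, 194, 199, 202, 199, 207, 208, 204, 205, 204, 204, 203, 202, 199, 203, 205, 203]
150 [205, 199, 199, 199, 183, 94, 159, 196, 202, 196, 126, 78, 76, 79, 80, 75, 77, 77, 71, 73, 75, 75, 75, 92, 140, 158, 157, 160, 158, 159, 162]
165 [201, 202, 200, 202, 166, 78, 154, 201, 204, 189, 114, 76, 78, 77, 78, 77, 76, 73, 77, 79, 77, 76, 74, 101, 146, 157, 160, 157, 157, 155, 160]
180 [203, 207, 209, 208, 207, 141, 120, 189, 200, 185, 105, 75, 77, 76, 78, 78, 77, 74, 75, 74, 72, 76, 78, 113, 153, 158, 162, 156, 158, 159, 161]
195 [97, 97, 96, 98, 
[... 782 characters left out ...]
78, 79, 77, 75, 77, 75, 80, 124, 159, 162, 163, 165, 163, 163, 164, 162]
285 [199, 195, 194, 199, 205, 202, 157, 97, 176, 194, 197, 196, 198, 175, 134, 93, 74, 73, 70, 74, 75, 91, 138, 162, 164, 163, 165, 162, 162, 155, 149]
300 [194, 193, 193, 194, 197, 200, 185, 109, 173, 203, 199, 203, 204, 202, 204, 202, 193, 176, 155, 149, 150, 150, 153, 150, 151, 152, 148, 148, 148, 149, 152]
pred line [[301.1, 309.8], [300.2, 279.6], [298.3, 212.8], [296.2, 135.7], [295.0, 92.6]]
pred top edge [[325.4, 296.0], [325.3, 222.7], [325.2, 136.9]] knob [379.34465835 215.50111251]
[([362, 206, 25, 21, 409], array([374.5, 215.8])), ([392, 240, 8, 10, 69], array([395.4, 245.1]))]
[] [315.81546719 280.76208011]
```

```bash
cat > meas.py <<'E'
from h import *
def meas(w,s,plot=False):
    c=cam('wrist',s);g=w.mean(2).astype(np.float32)
    return c,g
E
python3 - <<'E'
from h import *
w=np.load('w3.npy');s=np.load('w3s.npy',allow_pickle=True).item();c=cam('wrist',s);g=w.mean(2).astype(int)
P=lambda u,v,z=.014:plane(c,(u,v),z)[:2]
L=np.array([P(*x) for x in((292.6,105),(293.9,135),(294.3,165),(296,240),(297,270),(298.6,300))],np.float32)
vx,vy,x0,y0=cv2.fitLine(L,2,0,.01,.01).ravel();d=np.array([vx,vy])*np.sign(vy);n=np.array([d[1],-d[0]]);print('line dir',d,'yaw',np.arctan2(-d[0],d[1]))
F=np.array([P(*x) for x in((303.6,150),(303.4,165),(303.3,195),(303.3,210),(303.2,240),(302.8,270))],np.float32)
fx,fy,_,_=cv2.fitLine(F,2,0,.01,.01).ravel();print('face yaw',np.arctan2(-fx*np.sign(fy),abs(fy)),'dist face-line mm',((F-[x0,y0])@n*1000).round(1), 'points u',((F)@d*1000).round(0))
for x in(304,306,310,316,322):print(x,'top',g[136:152,x].tolist(),'bot',g[270:300,x].tolist())
# rim
m=(w[:,:,0]>185).astype(np.uint8);m=cv2.morphologyEx(m,cv2.MORPH_CLOSE,np.ones((7,7)))
N,lab,st,ce=cv2.connectedComponentsWithStats(m);i=lab[120,320];print(st[i])
mm=(lab==i).astype(np.uint8)
k=cv2.convexHull(max(cv2.findContours(mm,0,1)[0],key=cv2.contourArea))[:,0]
Q=np.array([P(*p) for p in k]);A=np.c_[2*Q,np.ones(len(Q))];
keep=np.ones(len(Q),bool)
for _ in range(6):
    x=np.linalg.lstsq(A[keep],(Q**2).sum(1)[keep],rcond=None)[0];r=np.sqrt(x[2]+x[0]**2+x[1]**2);res=np.linalg.norm(Q-x[:2],axis=1)-r;keep=np.abs(res)<.003
print('centre',x[:2],'r',r,keep.sum(),len(Q),'centre off line mm',(x[:2]-[x0,y0])@n*1000)
np.savez('t.npz',c=x[:2],d=d)
print('centre u',x[:2]@d*1000)
print('knob', plane(c,(374.5,215.8),.058))
E
```

```text
line dir [0.26591787 0.9639957 ] yaw -0.26915595
face yaw -0.3008257 dist face-line mm [9.1 8.7 8.  7.7 6.9 5.8] points u [ -71.  -83. -107. -119. -145. -173.]
304 top [171, 143, 134, 137, 132, 126, 123, 124, 120, 112, 108, 115, 123, 125, 126, 126] bot [97, 93, 91, 95, 98, 97, 97, 97, 102, 113, 143, 174, 192, 200, 198, 197, 194, 196, 195, 194, 195, 194, 199, 201, 199, 202, 203, 206, 207, 204]
306 top [133, 100, 83, 81, 77, 79, 80, 81, 77, 76, 77, 78, 74, 77, 78, 76] bot [78, 76, 74, 77, 76, 78, 77, 77, 76, 80, 96, 129, 165, 184, 196, 196, 198, 201, 201, 202, 199, 200, 200, 200, 199, 203, 203, 208, 204, 203]
310 top [158, 119, 90, 81, 80, 79, 79, 76, 79, 77, 77, 78, 77, 75, 79, 77] bot [80, 78, 77, 81, 80, 78, 78, 76, 78, 75, 77, 76, 89, 112, 147, 175, 192, 196, 198, 198, 199, 198, 199, 197, 199, 200, 202, 203, 202, 202]
316 top [186, 158, 114, 84, 74, 73, 78, 75, 75, 76, 74, 73, 74, 74, 77, 74] bot [79, 79, 78, 78, 79, 76, 76, 76, 78, 81, 74, 75, 76, 78, 78, 74, 86, 108, 132, 146, 151, 149, 155, 166, 179, 186, 193, 199, 198, 197]
322 top [204, 197, 171, 121, 82, 73, 73, 74, 76, 76, 74, 74, 75, 75, 73, 73] bot [77, 76, 78, 75, 75, 77, 78, 74, 76, 74, 74, 75, 75, 79, 78, 74, 74, 73, 72, 76, 90, 119, 161, 189, 200, 199, 192, 175, 159, 152]
[  167    83   201   243 19092]
centre [ 0.49097717 -0.25840114] r 0.09405350329717135 42 42 centre off line mm -0.036641850279372175
centre u -118.53798138129294
knob [ 0.53248695 -0.27283619  0.058     ]
```

The table centre checks out: radius 94 mm, and the centre lies on the line. The block is off by about 7.5 mm outward, −2.5 mm along the line and −0.03 rad. I'll take the knob from above and slide the block in. First I go above it with the tool down.

```bash
python3 - <<'E'
from kin import *
s=get_state();p0=np.array(s['eef_pos']);R0=R.from_quat(s['tcp_rot']);R1=down(1.27,0);W=(R0.inv()*R1).as_rotvec()
print(p0,s['qpos'].round(3))
q=s['qpos'];N=20;A=p0+[0,0,.06];G=np.array([.538,-.275,.15]);prev=p0;Rc=R0
for i in range(N):
    t=p0+(A-p0)*(i+1)/5 if i<5 else A+(G-A)*(i-4)/15
    Rn=R0*R.from_rotvec(W*(i+1)/N);qn,ep,er=ik(t,Rn,q,.005)
    print(i,Rc.inv().apply(t-prev).round(4).tolist(),qn.round(2),np.abs(ep).max().round(4),er.round(3),(np.abs(qn-q).max()*12).round(2));q=qn;prev=t;Rc=Rn
print((W/N).round(4))
E
```

```text
[ 0.46480915 -0.25334465  0.08226532] [-0.881 -0.094  2.438  1.218  0.424 -1.667]
0 [-0.0, 0.0081, -0.0089] [-0.87 -0.15  2.44  1.02  0.44 -1.46] 0.0 0.0 2.51
1 [-0.0, 0.0078, -0.0092] [-0.86 -0.17  2.42  0.86  0.47 -1.29] 0.0 0.0 2.04
2 [-0.0, 0.0074, -0.0094] [-0.85 -0.19  2.39  0.72  0.5  -1.14] 0.0 0.0 1.74
3 [-0.0, 0.0071, -0.0097] [-0.84 -0.2   2.37  0.61  0.55 -1.02] 0.0 0.0 1.46
4 [0.0, 0.0067, -0.01] [-0.83 -0.21  2.34  0.52  0.59 -0.92] 0.0 0.0 1.21
5 [-0.0001, 0.0046, 0.0022] [-0.81 -0.19  2.3   0.45  0.62 -0.85] 0.0 0.0 0.86
6 [-0.0, 0.0047, 0.0021] [-0.79 -0.16  2.27  0.39  0.64 -0.78] 0.0 0.0 0.78
7 [-0.0, 0.0048, 0.0019] [-0.78 -0.13  2.24  0.34  0.67 -0.72] 0.0 0.0 0.71
8 [-0.0, 0.0048, 0.0017] [-0.76 -0.11  2.21  0.29  0.7  -0.67] 0.0 0.0 0.64
9 [-0.0, 0.0049, 0.0015] [-0.75 -0.08  2.17  0.25  0.73 -0.62] 0.0 0.0 0.58
10 [-0.0, 0.0049, 0.0014] [-0.73 -0.05  2.14  0.21  0.76 -0.58] 0.0 0.0 0.52
11 [-0.0, 0.005, 0.0012] [-0.72 -0.02  2.11  0.17  0.8  -0.54] 0.0 0.0 0.47
12 [0.0, 0.005, 0.001] [-0.71  0.    2.07  0.14  0.83 -0.51] 0.0 0.0 0.43
13 [0.0, 0.0051, 0.0008] [-0.7   0.03  2.04  0.12  0.87 -0.47] 0.0 0.0 0.44
14 [0.0, 0.0051, 0.0006] [-0.69  0.06  2.    0.09  0.91 -0.45] 0.0 0.0 0.45
15 [0.0, 0.0051, 0.0004] [-0.68  0.09  1.97  0.07  0.95 -0.42] 0.0 0.0 0.46
16 [0.0, 0.0051, 0.0002] [-0.67  0.12  1.93  0.05  0.99 -0.4 ] 0.0 0.0 0.47
17 [0.0, 0.0051, 0.0001] [-0.66  0.15  1.9   0.03  1.03 -0.38] 0.0 0.0 0.48
18 [0.0001, 0.0051, -0.0001] [-0.65  0.18  1.86  0.01  1.07 -0.36] 0.0 0.0 0.48
19 [0.0001, 0.0051, -0.0003] [-0.64  0.21  1.83  0.    1.11 -0.34] 0.0 0.0 0.49
[ 0.037  -0.0005  0.0016]
```

move_arm --moves '[[0.82, [0, 0.0081, -0.0089], [0.015, 0, 0.0016]], [0.82, [0, 0.008, -0.009], [0.02, 0, 0.0016]], [0.82, [0, 0.0077, -0.0092], [0.03, 0, 0.0016]], [0.82, [0, 0.0074, -0.0094], [0.035, 0, 0.0016]], [0.82, [0, 0.0071, -0.0097], [0.04, 0, 0.0016]], [0.82, [0, 0.0046, 0.0023], [0.04, 0, 0.0016]], [0.82, [0, 0.0047, 0.0022], [0.04, 0, 0.0016]], [0.82, [0, 0.0048, 0.002], [0.04, 0, 0.0016]], [0.82, [0, 0.0048, 0.0018], [0.04, 0, 0.0016]], [0.82, [0, 0.0049, 0.0016], [0.04, 0, 0.0016]]]'

```text
time: 15.75
eef_pos: [0.4903, -0.2594, 0.1425]
tcp_rot: [0.784, 0.589, 0.122, 0.153]
contact_force: [-0.5, -0.5, 0.5]
opening: 0.816
finger_force: 0.0
```

move_arm --moves '[[0.82, [0, 0.0049, 0.0014], [0.04, 0, 0.0016]], [0.82, [0, 0.005, 0.0012], [0.04, 0, 0.0016]], [0.82, [0, 0.005, 0.001], [0.04, 0, 0.0016]], [0.82, [0, 0.0051, 0.0008], [0.04, 0, 0.0016]], [0.82, [0, 0.0051, 0.0006], [0.04, 0, 0.0016]], [0.82, [0, 0.0051, 0.0004], [0.04, 0, 0.0016]], [0.82, [0, 0.0051, 0.0002], [0.04, 0, 0.0016]], [0.82, [0, 0.0051, 0.0001], [0.04, 0, 0.0016]], [0.82, [0, 0.0051, 0], [0.04, 0, 0.0016]], [0.82, [0, 0.0051, 0], [0.04, 0, 0.0016]]]'

```text
time: 16.58
eef_pos: [0.5392, -0.2736, 0.1471]
tcp_rot: [0.803, 0.596, 0.004, -0.007]
contact_force: [0.5, -0.4, -0.3]
opening: 0.82
finger_force: 0.0
```

```bash
python3 - <<'E'
from h import *
exec(open('tl.py').read())
read_camera('wrist');s=get_state();w=read_camera('wrist');np.save('w4.npy',w);np.save('w4s.npy',s,allow_pickle=True);c=cam('wrist',s);g=w.mean(2).astype(int)
exec(open('tl.py').read())
k=np.array([.5377,-.2753,.062]);u,v=proj(c,k);print('knob pred',u,v)
dk=(g<50).astype(np.uint8);N,_,st,ce=cv2.connectedComponentsWithStats(dk);print([(st[i].tolist(),ce[i].round(1).tolist()) for i in range(1,N) if st[i][4]>100])
for z,k in((.014,(0,-.06)),(.046,(0,-.06))):print(z,[proj(c,[*(np.array([.4976,-.2628])+a*np.array([.296,.955])),z]).round(0) for a in(-.06,0,.06)])
save('w4',w)
E
```

```text
16.5833 [ 0.5392 -0.2736  0.1471] [-0.642  0.22   1.818  0.013  1.116 -0.353] [ 0.5 -0.4 -0.3] 0.0 beta 1.0 az 1.712 toolx [0.291 0.957 0.015]
tl 2.3289494839083114
16.6833 [ 0.54   -0.2741  0.1471] [-0.642  0.221  1.817  0.014  1.113 -0.354] [-0.  -0.6  0.2] 0.0 beta 0.9 az 1.586 toolx [0.29  0.957 0.015]
tl 2.768612631582366
knob pred 322.61050556391893 209.7150710866545
[([0, 15, 147, 166, 16772], [57.6, 105.8]), ([385, 17, 121, 94, 7504], [445.0, 63.9]), ([491, 159, 24, 39, 148], [498.9, 177.3]), ([549, 180, 65, 47, 2330], [580.9, 202.8]), ([312, 199, 20, 21, 329], [321.9, 209.1]), ([0, 237, 640, 163, 56679], [343.6, 343.0])]
0.014 [array([284., 251.]), array([282., 196.]), array([280., 136.])]
0.046 [array([279., 264.]), array([277., 204.]), array([274., 137.])]
```

View pics/w4.png

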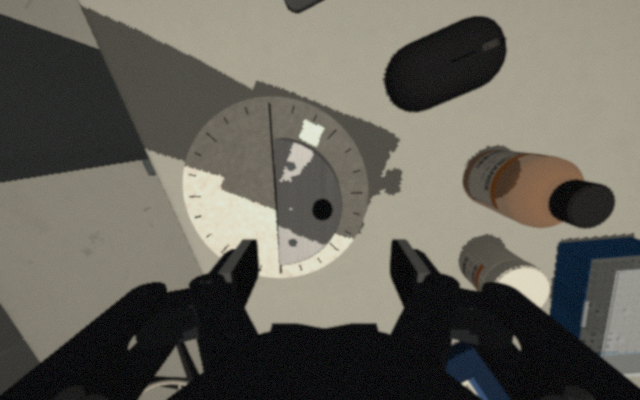

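The final wrist view shows the knob at (322,209), within 1 px of its predicted spot. The line runs from (268,103) to (281,272) and the straight face is just right of it. I descend onto the knob and grip it lightly.

move_arm --moves '[[0.82, [-0.0008, -0.0012, 0], [0, -0.015, 0]], [0.82, [-0.0009, -0.0012, 0.015], [0, 0, 0]], [0.82, [0, 0, 0.02], [0, 0, 0]], [0.82, [0, 0, 0.02], [0, 0, 0]], [0.82, [0, 0, 0.015], [0, 0, 0]], [0.82, [0, 0, 0.012], [0, 0, 0]], [0.7, [0, 0, 0.008], [0, 0, 0]], [0.6, [0, 0, 0.005], [0, 0, 0]], [0.5, [0, 0, 0.003], [0, 0, 0]], [0.4, [0, 0, 0.001], [0, 0, 0]]]' --grip_force 30

```text
time: 17.52
eef_pos: [0.5346, -0.2751, 0.0489]
tcp_rot: [0.804, 0.595, -0.002, -0.001]
contact_force: [0.0, 0.3, -0.7]
opening: 0.402
finger_force: 0.0
```

```bash
python3 tl.py
```

```text
17.5167 [ 0.5346 -0.2751  0.0489] [-0.642  0.34   1.873 -0.005  0.932 -0.343] [ 0.   0.3 -0.7] 0.0 beta 0.3 az -2.99 toolx [ 0.292  0.956 -0.002]
tl 55.935985540569064
```

move_arm --moves '[[0.3, [0, 0, 0], [0, 0, 0]], [0.22, [0, 0, 0], [0, 0, 0]], [0.15, [0, 0, 0], [0, 0, 0]], [0, [0, 0, 0], [0, 0, 0]], [0, [0, 0, 0], [0, 0, 0]], [0, [0, 0, 0], [0, 0, 0]], [0, [0.0012, -0.0016, 0], [0, 0, -0.011]], [0, [0.0012, -0.0017, 0], [0, 0, -0.011]], [0, [0.0013, -0.0017, 0], [0, 0, -0.01]], [0, [0, 0, 0], [0, 0, 0]]]'

```text
time: 18.35
eef_pos: [0.5312, -0.2707, 0.0499]
tcp_rot: [0.794, 0.608, -0.002, -0.0]
contact_force: [2.6, -2.3, 5.7]
opening: 0.192
finger_force: 29.7
```

```bash
python3 - <<'E'
from h import *
exec(open('tl.py').read());print(s['opening'])
w=read_camera('wrist');np.save('w5.npy',w);g=w.mean(2).astype(int);c=cam('wrist',s);s2=get_state();print(s2['eef_pos'])
tm=np.array([.491,-.2584]);d=np.array([.266,.964])
for k in(-.09,-.06,-.03,0,.03,.06,.075,.09):print(k,proj(c,[*(tm+k*d),.014]).round(0),proj(c,[*(tm+k*d),.046]).round(0))
E
```

```text
18.35 [ 0.5312 -0.2707  0.0499] [-0.639  0.328  1.887 -0.006  0.928 -0.372] [ 2.6 -2.3  5.7] 29.6958100120537 beta 0.3 az -2.54 toolx [ 0.26   0.965 -0.004]
tl 73.42272963937918
0.19152928336909156
[ 0.53119455 -0.27071083  0.04989684]
-0.09 [270. 335.] [260. 371.]
-0.06 [268. 301.] [258. 332.]
-0.03 [266. 264.] [255. 290.]
0 [264. 224.] [252. 244.]
0.03 [261. 181.] [248. 193.]
0.06 [258. 134.] [244. 136.]
0.075 [257. 108.] [242. 105.]
0.09 [256.  82.] [240.  72.]
```

move_arm --moves '[[0.3, [0, 0, 0], [0, 0, 0]], [0.5, [0, 0, 0], [0, 0, 0]], [0.5, [0, 0, -0.01], [0, 0, 0]], [0.5, [0, 0, -0.02], [0, 0, 0]], [0.5, [0, 0, -0.02], [0, 0, 0]], [0.5, [0, -0.01, -0.02], [0, 0, 0]], [0.5, [0, -0.02, -0.015], [0, 0, 0]], [0.5, [0, -0.02, -0.01], [0, 0, 0]], [0.5, [0, -0.02, -0.005], [0, 0, 0]], [0.5, [0, -0.01, 0], [0, 0, 0]]]'

```text
time: 19.23
eef_pos: [0.4524, -0.2481, 0.1501]
tcp_rot: [0.794, 0.608, -0.003, -0.002]
contact_force: [-0.4, -0.8, -0.8]
opening: 0.501
finger_force: 0.0
```

```bash
cat > m.py <<'E'
from h import *
read_camera('wrist');read_camera('wrist');s=get_state();w=read_camera('wrist');np.save('w6.npy',w);np.save('w6s.npy',s,allow_pickle=True);c=cam('wrist',s);g=w.mean(2).astype(int)
print(s['time'],s['eef_pos'].round(4),R.from_quat(s['tcp_rot']).as_matrix()[:,0].round(3))
tm=np.array([.491,-.2584]);d=np.array([.266,.964]);n=np.array([.964,-.266])
for k in(-.09,-.06,0,.06,.09):print(k,proj(c,[*(tm+k*d),.014]).round(1),proj(c,[*(tm+k*d),.046]).round(1))
for k in(-.05,-.03,0,.03,.05,.07,.08,.087):
    u,v=proj(c,[*(tm+k*d),.014]).round().astype(int)
    if 0<=v<400:print(k,v,u-14,g[v,u-14:u+34].tolist())
print('knob',proj(c,[*(tm+.042*n),.062]))
dk=(g<50).astype(np.uint8);N,_,st,ce=cv2.connectedComponentsWithStats(dk);print([(st[i].tolist(),ce[i].round(1).tolist()) for i in range(1,N) if 150<st[i][4]<900])
E
python3 m.py
```

```text
19.3333 [ 0.4525 -0.248   0.1487] [ 0.262  0.965 -0.001]
-0.09 [361.3 271.6] [365.2 287.9]
-0.06 [362.4 246.7] [366.5 260.6]
0 [364.7 192.6] [369.5 200.8]
0.06 [367.4 132.1] [372.8 133. ]
0.09 [368.9  99.1] [374.6  95.6]
-0.05 238 349 [216, 216, 218, 219, 218, 219, 218, 216, 217, 216, 215, 211, 189, 144, 84, 38, 16, 16, 19, 30, 46, 55, 58, 60, 63, 59, 60, 58, 64, 69, 74, 75, 81, 80, 82, 94, 125, 156, 174, 180, 180, 179, 177, 180, 182, 181, 181, 181]
-0.03 220 350 [106, 106, 107, 105, 107, 105, 107, 107, 110, 130, 164, 175, 157, 119, 83, 63, 63, 68, 95, 125, 154, 173, 182, 181, 181, 181, 181, 182, 182, 184, 186, 184, 182, 186, 183, 185, 183, 182, 179, 181, 180, 180, 181, 178, 182, 183, 182, 181]
0 193 351 [102, 107, 107, 105, 108, 110, 111, 109, 109, 109, 105, 107, 102, 85, 67, 57, 66, 61, 67, 80, 82, 82, 84, 83, 85, 86, 84, 86, 85, 82, 84, 84, 86, 86, 86, 88, 90, 87, 83, 84, 83, 82, 82, 83, 81, 82, 82, 85]
0.03 163 352 [106, 107, 104, 104, 108, 109, 107, 108, 108, 105, 102, 104, 101, 88, 70, 62, 59, 63, 67, 75, 83, 86, 82, 84, 85, 86, 85, 83, 82, 72, 57, 43, 39, 37, 41, 36, 41, 43, 4
[... 480 characters left out ...]
14, 216, 218, 218, 217, 218]
0.08 110 354 [106, 109, 113, 118, 130, 139, 158, 185, 207, 215, 219, 220, 213, 184, 132, 108, 150, 195, 216, 219, 220, 219, 222, 222, 221, 218, 219, 218, 216, 215, 217, 217, 218, 219, 218, 218, 208, 173, 153, 182, 212, 219, 220, 219, 218, 218, 218, 218]
0.087 103 355 [220, 220, 220, 219, 218, 219, 218, 220, 219, 220, 222, 218, 202, 161, 113, 133, 179, 208, 213, 218, 217, 217, 219, 219, 220, 221, 221, 219, 220, 220, 219, 218, 218, 217, 220, 219, 217, 216, 211, 212, 219, 220, 223, 220, 221, 220, 221, 218]
knob [421.47560554 206.00313216]
[([595, 164, 32, 49, 223], [604.7, 186.7]), ([408, 195, 21, 21, 309], [418.0, 205.1]), ([616, 310, 24, 42, 612], [630.2, 330.6])]
```

```bash
python3 - <<'E'
from h import *
w=np.load('w6.npy');s=np.load('w6s.npy',allow_pickle=True).item();c=cam('wrist',s);g=w.mean(2)
P=lambda u,v,z:plane(c,(u,v),z)[:2]
G=cv2.GaussianBlur(g,(3,5),0)
L=np.array([P(x,y,.014) for y in range(98,122,2) for x in [360+np.average(np.arange(18),weights=np.clip(G[y,360:378].max()*.8-G[y,360:378],0,None))]],np.float32)
d=np.array([.266,.964]);n=np.array([.964,-.266]);tm=np.array([.491,-.2584])
print('line n mm',((L-tm)@n*1000).round(1))
T=[]
for y in range(136,228,4):
    r=G[y,366:378];k=np.argmax(np.diff(r));a=np.diff(r)[max(0,k-1):k+2];T.append(P(366+max(0,k-1)+.5+np.average(np.arange(len(a)),weights=np.clip(a,.01,None)),y,.046))
T=np.array(T);print('top edge n',((T-tm)@n*1000).round(1));
f=np.polyfit((T-tm)@d*1000,(T-tm)@n*1000,1);print('slope,offset',f)
for x in(378,390,400):print(x,G[120:146,x].round().astype(int).tolist())
for k in(.058,.06,.062):print(k,proj(c,[*(tm+k*d+.01*n),.046]).round(1),proj(c,[*(tm+k*d+.01*n),.014]).round(1))
E
```

```text
Traceback (most recent call last):
ZeroDivisionError: Weights sum to zero, can't be normalized
```

```bash
cat > m2.py <<'E'
from h import *
w=np.load('w6.npy');s=np.load('w6s.npy',allow_pickle=True).item();c=cam('wrist',s);g=w.mean(2)
P=lambda u,v,z:plane(c,(u,v),z)[:2]
G=cv2.GaussianBlur(g,(3,5),0)
L=np.array([P(360+np.argmin(G[y,360:378]),y,.014) for y in range(100,122,2)],np.float32)
d=np.array([.266,.964]);n=np.array([.964,-.266]);tm=np.array([.491,-.2584])
print('line n mm',((L-tm)@n*1000).round(1))
T=[]
for y in range(136,228,4):
    r=G[y,366:378];k=np.argmax(np.diff(r));a=np.diff(r)[max(0,k-1):k+2];T.append(P(366+max(0,k-1)+.5+np.average(np.arange(len(a)),weights=np.clip(a,.01,None)),y,.046))
T=np.array(T);print('top edge n',((T-tm)@n*1000).round(1));
f=np.polyfit((T-tm)@d*1000,(T-tm)@n*1000,1);print('slope,offset',f)
for x in(378,390,400):print(x,G[120:146,x].round().astype(int).tolist())
for k in(.058,.06,.062):print(k,proj(c,[*(tm+k*d+.01*n),.046]).round(1),proj(c,[*(tm+k*d+.01*n),.014]).round(1))
E
python3 m2.py
```

```text
line n mm [ 0.2  0.3  0.3  0.4  0.5  0.6 -7.9 -6.8 -0.1  0.9  1. ]
top edge n [-0.9 -0.8 -0.7 -1.2 -0.4 -0.9 -0.8 -0.7 -0.6 -1.  -0.3 -0.8 -0.6 -0.6
 -0.5 -0.3 -0.9  6.3  5.8  5.1  2.6  0.   0.1]
slope,offset [-0.05139094  1.29884689]
378 [143, 123, 112, 108, 107, 106, 107, 108, 109, 110, 110, 110, 109, 106, 100, 93, 87, 84, 84, 85, 86, 85, 85, 85, 86, 86]
390 [222, 220, 217, 209, 193, 169, 140, 119, 109, 105, 104, 104, 104, 105, 106, 105, 102, 96, 91, 87, 87, 87, 87, 86, 86, 87]
400 [217, 218, 218, 219, 219, 218, 218, 217, 214, 208, 195, 177, 157, 140, 126, 116, 111, 109, 108, 105, 101, 94, 88, 85, 84, 85]
0.058 [384.4 135.5] [377.7 134.3]
0.06 [384.5 133.1] [377.8 132.2]
0.062 [384.7 130.7] [377.9 130. ]
```

The straight face is within about 1 mm and 0.01 rad of the line, and about 1 mm from centred along it. The gripper is clear, so I hand in.

```bash
python3 -c "
from plant import *
print(sign_off())"
```

```text
the job is handed in; nothing more can be done
None
```

The mirror block lies on the ray table with its plain side down and knob up; the straight face is along the black line and its middle is within about 1 mm of the table's middle, and I handed the job in at about 19 s after one corrective slide by the knob.

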